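# Prop the drying rack to its mark and load the soft clay tiles

### The arm

A 6-joint arm with a two-finger parallel gripper is mounted at the origin on the work surface. World frame = base frame: x ahead of the robot, y to its left, z up, the work surface at z = 0. Lengths are in m, angles in degrees, forces in N, time in s.
With the tool pointing down it reaches from about 0.25 to 0.725 m from the base axis. Payload 9.7 kg.
Tool frame: the origin (TCP) lies on the centre line of the jaws, within the pads' length; the fingertips stand tip_reach ahead of it and the grasp point (between the pads) lies 2 mm behind it (tip_reach is the distance from the TCP to the fingertips, in m); z points along the fingers, y is the direction in which the jaws open and shut (so a half turn about z gives the same grasp; the last joint's range is limited). The gripper opens to 85 mm and grips with 20 to 120 N. Pads are 22 mm wide; open, the fingers measure 114 mm over their backs; the gripper's body (76 mm by 85 mm) begins 54 mm behind the grasp point. The pads swing forward as they close: fully open they stand 13 mm farther back than shut.
Start: joints at [71.161, 4.979, 10.078, 95.1, 0, 90], TCP at [0.178, 0.521, 0.248] pointing down, gripper open.
Joint ranges: [-179.16, 179.16], [-48.56, 103.87], [-65.8, 70.77], [-126.05, 130.52], [-82.76, 87.17], [-180, 180]. Speed limits (degrees/s): [127.2, 127.2, 147.25, 180, 180, 180].

### API

Orientations are given as [roll, pitch, yaw] about the fixed x, y, z axes, in that order (R = Rz(yaw) Ry(pitch) Rx(roll)).
In Python, from workcell import get_obs, camera, calibration, job_done, tip_reach gives the robot as it stands.
- The arm moves only by the tool apply_moves, never from a script. Its argument "rows" is a list of rows, each a list of 7 numbers: the shift along the world's x, y, z in mm, then the turn, a rotation vector about the world's x, y, z in degrees, then the closure, from 0 (fully open) to 1 (shut). A call has 1 to 20 rows; each row shifts and turns the commanded pose from where the row before left it; what a row does not reach is not made up. A row lasts 1/8 s, in which the tool goes at most 62.5 mm and 10.7 degrees, less where a joint would pass 70% of its speed; a pose out of reach is approached as far as the arm can. A call with a gripper value outside its range is refused whole. The fingers move at their own pace and stop on an object; "grip_force" is the grip in N (left out, the last holds). Time passes only in rows, so rows that do not move let the fingers close. It gives the time, the measured TCP pose, the force and the opening at its end, in the units of the state.
- get_obs(): the state, without advancing time (a new reading comes with each control period).
- camera(name): name is "side" or "top"; returns the picture (480x640x3 uint8, red, green, blue); there is no depth.
- calibration(name): a dict with "intrinsics" (3x3 intrinsics, pixels), "T" (4x4, takes a point from camera to world coordinates). Camera axes: x right, y down, z forward; pixel columns grow to the right and rows downward; lengths in m; the calibration is good to about 2 mm. A picture is of the moment at which its call begins. calibration takes no time and is no camera call.
- job_done(): hands the job in, once; it reports no verdict.
The state is a dict: "time": time; "q": joint angles; "qd": joint speeds; "joint_efforts": joint torques, N m; "ee_pos": TCP position; "tcp_rot": TCP orientation; "wrist_force": force on the tool from outside, world axes, zero at the start; "torque": the same for the moment, N m; "opening": finger opening in m.
Only numpy, scipy, OpenCV 4.12 (cv2) and the standard library are available. Lean on these libraries where they do the work, as an engineer would, in place of code of your own. Each camera call takes 0.05 s, during which the arm holds its last target.

### The job

First slide the wooden wedge, thin end first, under the drying rack's front edge until that edge is level with the brass pointer of the height gauge, and leave the wedge there holding it up. Then move every soft clay tile from the stand onto the rails of the drying rack with the spatula, lying flat and well within the rack, never touching a tile with the gripper or the arm or dropping one; the rack must still be at the pointer at the end, and the spatula lying flat on its board again. Leave the pointer and the bowl, sponge and clay block where they are.

Things in the scene. Friction and masses are not known exactly. Their poses are not given: they have to be found in the camera images.
- wedge: Loose wooden wedge, 150 mm long (x), 44 mm wide (y), 110 g. Origin: centre of its flat underside, on the table. Its top slopes evenly from 42.5 mm high at the thick end (x = -75 mm) to 5 mm at the thin end (x = +75 mm): 1 mm of rise per 4 mm of push. It holds by friction when let go.
- rack: Drying rack: wooden board 150 mm deep (x -150 to 0), 310 mm wide (y), 12 mm thick (z 0 to 12), 0.9 kg, hinged freely along its back edge. Origin: on the hinge line, mid-width, at the board's underside, 20 mm above the table. The front edge, x = -150 mm, faces roughly to the robot. Found level, underside 20 mm above the table; lifting the front turns it about y. Free space below for |y| < 100 mm.
- rack_mid (a point): Middle of the plane of the rack's rail tops: rack x = -75, y = 0, z = 32 mm. Six rails run along x over the whole depth of the board, 10 mm wide, 20 mm high, centred at y = -139, -69, -35, +35, +69, +139 mm: three bays centred on y = -104, 0, +104 mm, each two rails with a 60 mm gap between them. A tile goes across the two rails of a bay.
- rack_edge (a point): Front top edge of the rack's board, at its corner next to the height gauge (rack x = -150 mm, y = +155 mm, z = 12 mm). This is what must come level with the mark.
- mark (a point): Top face, at the tip, of the small brass pointer (tip 6 mm wide) that reaches from the steel column of the height gauge towards that corner of the rack: the height wanted. It is 5 to 11 mm above the rack edge as found, fixed by friction. The gauge's column stands 40 mm outside the rack's side at its front corner, 95 mm high.
- stand: Fixed wooden stand that the tiles lie on: board 150 mm deep (x), 310 mm wide (y), 30 mm high. Origin: centre of its underside, on the table; -x faces roughly to the robot. On it the same six rails as on the rack: along x over the whole depth, 10 mm wide, tops 50 mm above the table, centred at y = -139, -69, -35, +35, +69, +139 mm; bays centred on y = -104, 0, +104 mm, gaps 60 mm.
- spatula: Loose spatula, 180 g, balance point at about x = 40 mm. Origin: underside of the blade, below mid-handle; z up, blade along +x. Steel blade 3 mm thick, 46 mm wide, x -30 to +125 mm. A neck at x = -20 mm (20 mm wide) carries a straight wooden handle above the blade: x -45 to +45 mm, 24 mm wide (y), z 49 to 75 mm. At the start it lies flat on its board.
- blade_mid (a point): Point on the underside of the spatula's blade, 50 mm ahead of the spatula's origin; must end over the board, at most 85 mm (x) and 55 mm (y) from its centre.
- board: Fixed flat plywood board on which the spatula is kept: 240 mm (x) by 130 mm (y), 6 mm thick. Origin: centre of its underside, on the table.
- tile1: Soft clay tile, 88 x 88 mm, 9 mm thick, 130 g, lying flat across the two rails of one bay of the stand (its sides roughly along the stand's). Origin: centre of its underside. Two or three of the three tiles are present.
- tile2: Soft clay tile, 88 x 88 mm, 9 mm thick, 130 g, lying flat across the two rails of one bay of the stand (its sides roughly along the stand's). Origin: centre of its underside. Two or three of the three tiles are present.
- tile3: Soft clay tile, 88 x 88 mm, 9 mm thick, 130 g, lying flat across the two rails of one bay of the stand (its sides roughly along the stand's). Origin: centre of its underside. Two or three of the three tiles are present.
- bowl: Bystander: open black plastic bowl, 110 mm across, 60 mm high. Origin: centre of its underside.
- sponge: Bystander: sponge block 90 x 60 x 35 mm. Origin: centre of its underside.
- clay: Bystander: rounded block of clay 90 x 80 x 60 mm. Origin: centre of its underside.

How it is judged:
By the outcome, as a careful person would: the job done as asked, in the order asked, and still so for the second after the job is handed in, with the robot touching nothing.
Of tile1, tile2, tile3 only 2 to 3 are there at a start; the rules pass over those that are not, and their reading is None.
At some moment in a run one of wedge, spatula may be knocked a few centimetres aside while the robot is not near it.
It also fails if it takes over 210 s, if anything falls off the work surface, if the arm or the gripper's body presses on something with over 40 N, if the wrist force passes 120 N, or if a joint passes its speed limit or range.

## Working session

There is one attempt and no reset: what is moved stays moved. The work goes in short steps, Python scripts to look and compute and a tool call to move; the robot and the scene stay as the last step left them, time stands still between calls to the robot, and variables do not carry over. Pictures are saved under pics/ and viewed, and the job is handed in when it is done.

Besides the shell and the picture viewer there is one more tool, called after "Request:" as a command line: name --pt "numbers of a row" for each row, then --argument value for the rest. apply_moves: Moves the arm, as the interface text tells. Its arguments: {"type":"object","properties":{"rows":{"type":"array","items":{"type":"array","items":{"type":"number"}}},"grip_force":{"type":"number"}},"required":["rows"]}

```bash
ls; mkdir -p pics
python3 - <<'E'
from workcell import *
import cv2
print(get_obs()); print(tip_reach)
for n in("side","top"):
    c=calibration(n); print(n,c)
    cv2.imwrite(f"pics/{n}0.png",camera(n)[:,:,::-1])
E
```

```text
pics
{'time': 0.0, 'q': array([7.11629385e+01, 5.01089981e+00, 1.00354040e+01, 9.51004421e+01,
       1.51773135e-03, 9.00001046e+01]), 'qd': array([ 0.19285462,  0.00093464, -0.03761623,  0.03795896, -0.07576056,
        0.02480881]), 'joint_efforts': array([-3.61902792e-03, -5.20390034e+01,  4.64804614e+01,  1.66705210e-02,
        1.23076350e-05, -8.32999962e-07]), 'ee_pos': array([0.17750901, 0.52034778, 0.24759349]), 'tcp_rot': array([-1.79924062e+02, -1.51759144e-03,  1.61162832e+02]), 'wrist_force': array([ 0.25784663, -0.97641585,  0.58747226]), 'torque': array([-0.03690055,  0.04462116, -0.00238446]), 'opening': 0.08541096056134898}
0.017
side {'intrinsics': array([[446.55500498,   0.        , 321.66691302],
       [  0.        , 446.55500498, 229.35541346],
       [  0.        ,   0.        ,   1.        ]]), 'T': array([[ 9.95986191e-01, -4.63732986e-02,  7.65573295e-02,
         4.99557362e-01],
       [-8.95042724e-02, -5.09293433e-01,  8.55925922e-01,
        -1.10675151e+00],
       [-7.01963236e-04, -8.59342607e-01, -5.11399835e-01,
         7.31819100e-01],
       [ 0.00000000e+00,  0.00000000e+00,  0.00000000e+00,
         1.00000000e+00]])}
top {'intrinsics': array([[499.63309081,   0.        , 314.96110331],
       [  0.        , 499.63309081, 249.68754367],
       [  0.        ,   0.        ,   1.        ]]), 'T': array([[-0.02352802, -0.99867771,  0.04570838,  0.52444166],
       [-0.99962438,  0.02285832, -0.01511958, -0.00578141],
       [ 0.01405477, -0.04604694, -0.9988404 ,  1.36852566],
       [ 0.        ,  0.        ,  0.        ,  1.        ]])}
```

View pics/top0.png

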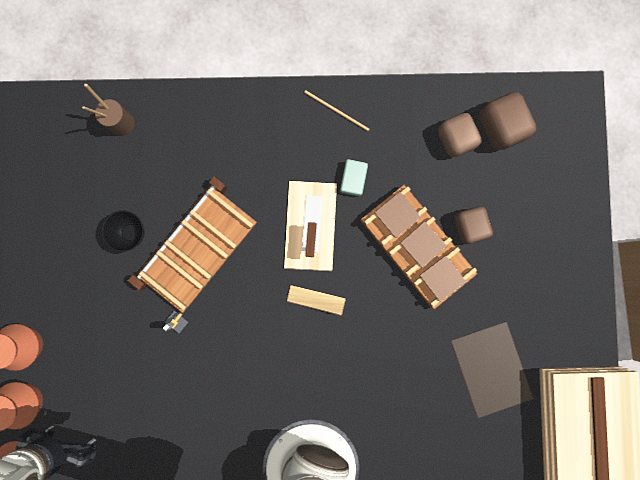

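View pics/side0.png

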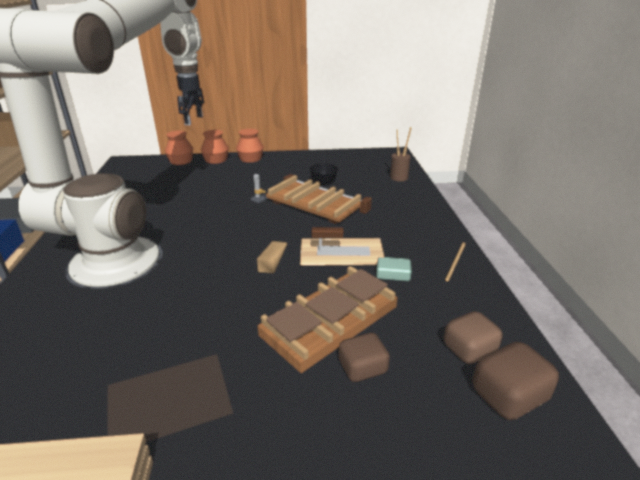

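```bash
cat > h.py <<'E'
import numpy as np, cv2
from workcell import *
def proj(n,P):
    c=calibration(n);Ti=np.linalg.inv(c["T"]);P=np.atleast_2d(P)
    p=P@Ti[:3,:3].T+Ti[:3,3]; q=p@c["intrinsics"].T
    return q[:,:2]/q[:,2:]
def unproj(n,px,z):
    c=calibration(n);px=np.atleast_2d(px)
    d=np.c_[px,np.ones(len(px))]@np.linalg.inv(c["intrinsics"]).T@c["T"][:3,:3].T
    o=c["T"][:3,3]; return o+d*((z-o[2])/d[:,2:])
def crop(img,x0,y0,w,h,s,fn):
    im=cv2.resize(img[y0:y0+h,x0:x0+w],None,fx=s,fy=s,interpolation=cv2.INTER_CUBIC)
    for i in range(0,w,10):
        cv2.line(im,(i*s,0),(i*s,6 if i%50 else 14),(0,255,255),1)
        if i%20==0: cv2.putText(im,str(x0+i),(i*s,22),0,.35,(0,255,255),1)
    for j in range(0,h,10):
        cv2.line(im,(0,j*s),(6,j*s),(0,255,255),1)
        if j%20==0: cv2.putText(im,str(y0+j),(8,j*s+4),0,.35,(0,255,255),1)
    cv2.imwrite(fn,im)
def T(x,y,z,yaw,pitch=0):
    from scipy.spatial.transform import Rotation as R
    M=np.eye(4);M[:3,:3]=R.from_euler('xyz',[0,pitch,yaw],degrees=True).as_matrix();M[:3,3]=x,y,z;return M
def ap(M,P): P=np.atleast_2d(P); return P@M[:3,:3].T+M[:3,3]
E
python3 - <<'E'
from h import *
t=cv2.imread("pics/top0.png");s=cv2.imread("pics/side0.png")
crop(t,120,170,145,170,5 and 4,"pics/c1.png")
crop(t,270,150,220,170,3,"pics/c2.png")
crop(s,235,155,150,75,5,"pics/c3.png")
crop(s,245,220,180,150,4,"pics/c4.png")
E
```

```text
(no output)
```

View pics/c1.png

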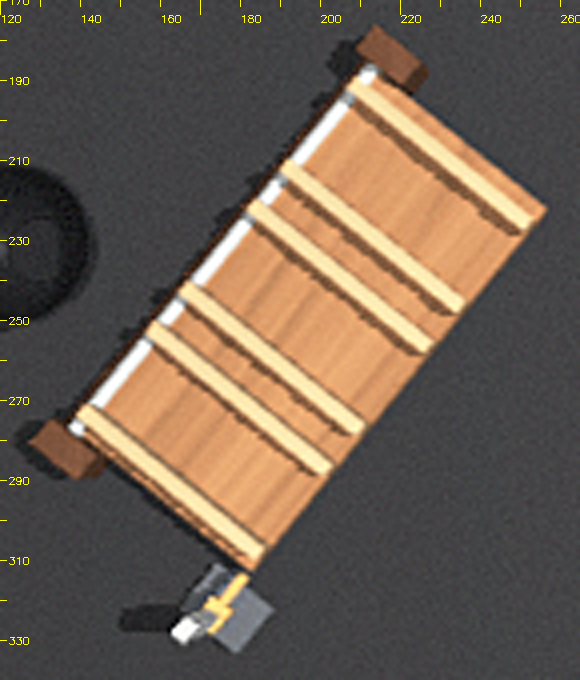

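View pics/c2.png

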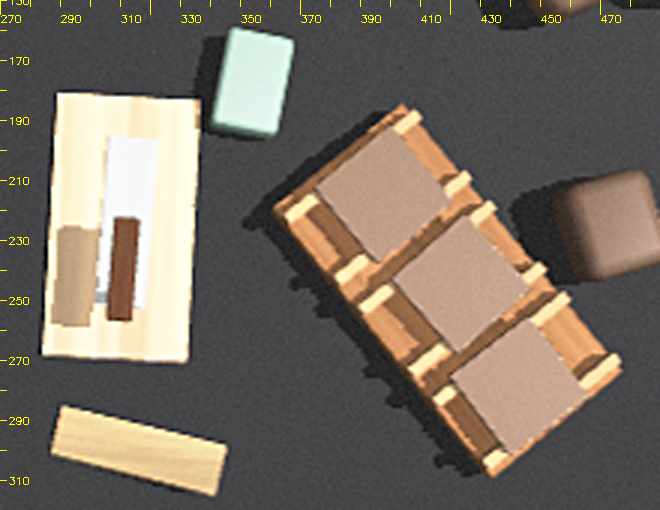

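View pics/c3.png

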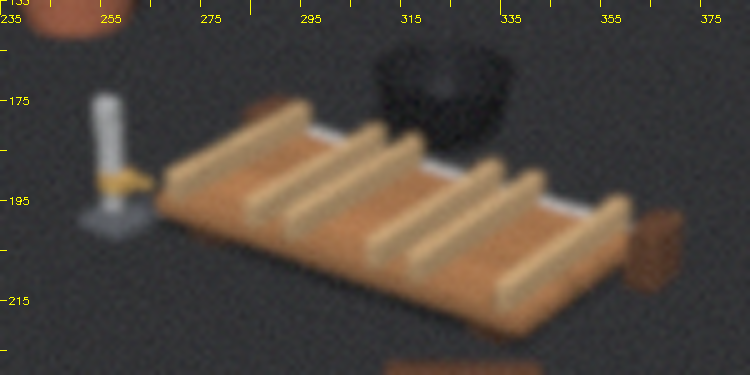

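View pics/c4.png

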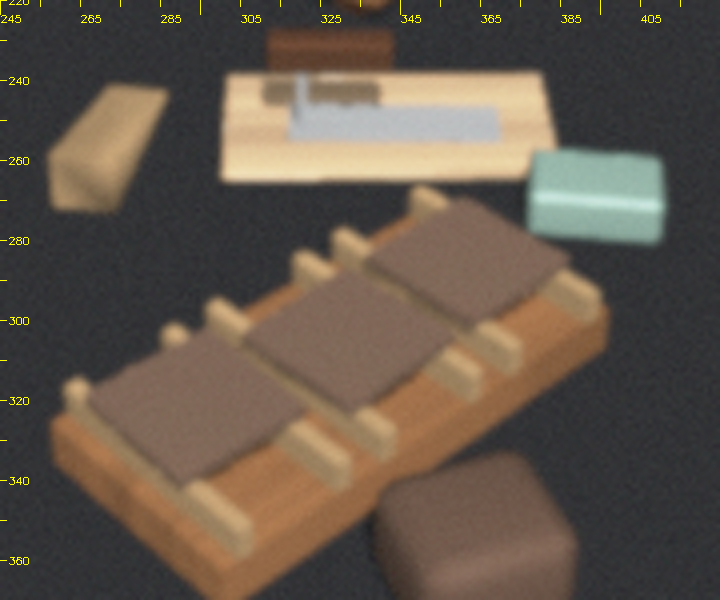

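Run:
```python
from h import *
from scipy.optimize import least_squares
def fit(model,pts,x0,name):
    # pts: list (cam, local xyz, px)
    def r(v):
        M=model(v); return np.concatenate([ (proj(c,ap(M,l))[0]-p) for c,l,p in pts])
    s=least_squares(r,x0,loss='soft_l1'); print(name,s.x.round(4)); print(r(s.x).reshape(-1,2).round(1).tolist()); return s.x
def cc(o,s): return lambda x,y:(o[0]+x/s-0.5+0.5/s,o[1]+y/s-0.5+0.5/s)
c1=cc((120,170),4);c2=cc((270,150),3);c3=cc((235,155),5);c4=cc((245,220),4)
flat=lambda z:(lambda v:T(v[0],v[1],z,v[2]))
m=.001
rp=[("top",(-.150,-.139,.032),c1(527,222)),("top",(-.15,.139,.032),c1(257,553)),("top",(0,-.139,.032),c1(355,85)),("top",(0,.139,.032),c1(84,408)),
("top",(-.15,-.155,.012),c1(546,209)),("top",(-.15,.155,.012),c1(253,570)),
("side",(-.15,.155,.012),c3(158,203)),("side",(-.15,-.155,.012),c3(508,323))]
print(unproj("top",[p[2] for p in rp[:4]],.052).round(4))
r=fit(flat(.02),rp,[.6,.3,50],"rack")
wp=[("top",(.075,-.022,.005),c2(226,447)if 0 else c2(63,406)),("top",(.075,.022,.005),c2(51,453)),("top",(-.075,.022,.0425),c2(214,494)),("top",(-.075,-.022,.0425),c2(227,447)),
("side",(-.075,-.022,.0425),c4(120,170)),("side",(-.075,.022,.0425),c4(50,155)),("side",(.075,-.022,.005),c4(168,95)),("side",(.075,.022,.005),c4(110,85))]
w=fit(flat(0),wp,[.4,0,76],"wedge")
sp=[("top",(.125,.023,.003),c2(108,135)),("top",(.125,-.023,.003),c2(157,140)),("top",(-.045,.012,.075),c2(105,320)),("top",(-.045,-.012,.075),c2(130,321)),("top",(.045,.012,.075),c2(115,217)),("top",(.045,-.012,.075),c2(139,219)),
("side",(.125,-.023,.003),c4(500,140)),("side",(.125,.023,.003),c4(497,106)),("side",(-.03,-.023,.003),c4(289,139)),("side",(-.03,.023,.003),c4(290,106)),("side",(.045,-.012,.075),c4(393,70)),("side",(-.045,-.012,.075),c4(267,68)),("side",(-.045,.012,.075),c4(267,32)),("side",(.045,.012,.075),c4(393,30))]
s=fit(flat(.006),sp,[.55,0,0],"spatula")
stp=[("top",(.075,.139,.05),c2(407,122)),("top",(.075,-.139,.05),c2(607,367)),("top",(-.075,.139,.05),c2(298,210)),("top",(-.075,-.139,.05),c2(496,460)),("top",(-.075,.069,.05),c2(350,270)),("top",(-.075,.035,.05),c2(375,300)),("top",(.075,.069,.05),c2(458,182)),
("side",(.075,.155,.03),c4(608,298)),("side",(-.075,-.155,.03),c4(52,420))]
st=fit(flat(0),stp,[.5,-.3,-40],"stand")
tiles=[[(389,129),(456,192),(382,265),(316,190)],[(470,219),(533,278),(460,353),(394,283)],[(532,319),(588,386),(516,454),(449,377)]]
for i,t in enumerate(tiles):
    h=.044
    fit(flat(.05),[("top",l,c2(*p)) for l,p in zip([(h,h,.009),(h,-h,.009),(-h,-h,.009),(-h,h,.009)],t)],[.5,-.3,-40],"tile%d"%i)
bp=[("top",l,c2(*p)) for l,p in zip([(.12,.065,.006),(.12,-.065,.006),(-.12,-.065,.006),(-.12,.065,.006)],[(57,93),(201,100),(187,361),(42,354)])]
fit(flat(0),bp,[.5,0,0],"board")
# gauge: column base, pointer tip
print("ptr tip top at z .04",unproj("top",[c1(243,577)],.04))
np.save("rack.npy",r)
print("board edge corner",ap(T(r[0],r[1],.02,r[2]),(-.15,.155,.012)))
```

```text
[[0.6534 0.1406 0.052 ]
 [0.4403 0.3205 0.052 ]
 [0.7468 0.2524 0.052 ]
 [0.5376 0.4323 0.052 ]]
rack [ 0.6431  0.3432 49.5474]
[[0.7, 0.7], [0.5, 0.1], [-0.2, -0.8], [-0.4, 0.1], [0.5, 0.0], [-0.5, 0.0], [-0.9, -1.6], [2.2, -0.9]]
wedge [ 4.53400e-01 -2.49000e-02  7.53433e+01]
[[-0.0, -0.6], [0.2, -0.4], [0.5, -0.3], [-0.1, -0.8], [-2.1, -2.0], [-0.3, 0.2], [-0.6, -0.9], [-0.2, 0.3]]
spatula [ 0.6116 -0.0157 -5.58  ]
[[0.2, -0.1], [0.6, -0.5], [0.4, -0.5], [1.3, -0.1], [-0.3, -0.8], [0.9, -0.8], [0.2, -0.2], [-0.4, -0.4], [-0.6, -0.2], [-0.6, -0.5], [-0.3, -6.1], [-0.5, -5.7], [-0.3, -1.0], [-0.5, -0.4]]
stand [  0.5912  -0.3056 -52.7486]
[[4.0, -3.7], [3.3, -3.8], [-3.4, 1.9], [-3.4, 0.7], [-4.2, 2.5], [-4.5, 2.5], [3.5, -3.3], [0.6, 2.8], [-0.1, 0.3]]Traceback (most recent call last):
  File "<stdin>", line 29, in <module>
  File "<stdin>", line 7, in fit
    return func(*args, **kwargs)
    result = trf(vector_fun.fun, vector_fun.jac, x0, f0, J0, lb, ub, ftol, xtol,
                 gtol, max_nfev, x_scale, loss_function, tr_solver,
                 tr_options.copy(), verbose, ca
[... 721 characters left out ...]
ne_sided, method,
                             ^^^^^^^^^^^^^^^^^^^^^^
                             mf)
                             ^^^
    df = [f_eval - f0 for f_eval in f_evals]
                                    ^^^^^^^
    f = np.atleast_1d(self.fun(x, *self.args, **self.kwargs))
                      ~~~~~~~~^^^^^^^^^^^^^^^^^^^^^^^^^^^^^^
    return np.atleast_1d(self.fun(x))
                         ~~~~~~~~^^^
    return self.f(x, *self.args, **self.kwargs)
           ~~~~~~^^^^^^^^^^^^^^^^^^^^^^^^^^^^^^
  File "<stdin>", line 6, in r
  File "h.py", line 4, in proj
    c=calibration(n);Ti=np.linalg.inv(c["T"]);P=np.atleast_2d(P)
ValueError: time passes only in moves, steps and waits
```

```bash
python3 - <<'E'
from workcell import *
import pickle
pickle.dump({n:calibration(n) for n in("top","side")},open("cal.pkl","wb"))
E
sed -i 's/^from workcell import \*/from workcell import get_obs,camera,job_done,tip_reach\nimport pickle\n_C=pickle.load(open("cal.pkl","rb"))\ncalibration=lambda n:_C[n]/' h.py
cat >> h.py <<'E'
from scipy.optimize import least_squares
def fit(model,pts,x0,name):
    def r(v):
        M=model(v); return np.concatenate([ (proj(c,ap(M,l))[0]-p) for c,l,p in pts])
    s=least_squares(r,x0,loss='soft_l1'); print(name,s.x.round(4)); print(r(s.x).reshape(-1,2).round(1).tolist()); return s.x
def cc(o,s): return lambda x,y:(o[0]+x/s-0.5+0.5/s,o[1]+y/s-0.5+0.5/s)
flat=lambda z:(lambda v:T(v[0],v[1],z,v[2]))
E
cat h.py | head -8
python3 - <<'E'
from h import *
c1=cc((120,170),4);c2=cc((270,150),3);c3=cc((235,155),5);c4=cc((245,220),4)
stp=[("top",(.075,.139,.05),c2(416,116)),("top",(.075,-.139,.05),c2(615,361)),("top",(-.075,.139,.05),c2(291,217)),("top",(-.075,-.139,.05),c2(490,464)),("top",(-.075,.069,.05),c2(342,276)),("top",(-.075,.035,.05),c2(365,306)),("top",(.075,.069,.05),c2(466,176)),
("side",(.075,.155,.03),c4(608,298)),("side",(-.075,-.155,.03),c4(52,420))]
st=fit(flat(0),stp,[.5,-.3,-40],"stand")
tiles=[[(389,129),(456,192),(382,265),(316,190)],[(470,219),(533,278),(460,353),(394,283)],[(532,319),(588,386),(516,454),(449,377)]]
S=np.linalg.inv(T(st[0],st[1],.0,st[2]))
for i,t in enumerate(tiles):
    h=.044
    v=fit(flat(.05),[("top",l,c2(*p)) for l,p in zip([(h,h,.009),(h,-h,.009),(-h,-h,.009),(-h,h,.009)],t)],[.5,-.3,-40],"tile%d"%i)
    print(ap(S,(v[0],v[1],.05)))
bp=[("top",l,c2(*p)) for l,p in zip([(.12,.065,.006),(.12,-.065,.006),(-.12,-.065,.006),(-.12,.065,.006)],[(57,93),(201,100),(187,361),(42,354)])]
fit(flat(0),bp,[.5,0,0],"board")
r=[ 0.6431  ,0.3432 ,49.5474]
print("ptr tip top at z .04",unproj("top",[c1(243,577)],.04))
print("board edge corner",ap(T(r[0],r[1],.02,r[2]),(-.15,.155,.012)))
def draw(n,fn,x0,y0,w,h,s):
    im=cv2.imread(f"pics/{n}0.png"); im=cv2.resize(im[y0:y0+h,x0:x0+w],None,fx=s,fy=s,interpolation=cv2.INTER_CUBIC)
    def box(M,a,b,col):
        for x in(a[0],b[0]):
            pass
        z=b[2]; P=[(a[0],a[1],z),(b[0],a[1],z),(b[0],b[1],z),(a[0],b[1],z)]
        q=(proj(n,ap(M,P))+.5-np.array([x0,y0]))*s
        cv2.polylines(im,[q.round().astype(int)],True,col,1)
    M=T(r[0],r[1],.02,r[2]); box(M,(-.15,-.155,0),(0,.155,.012),(0,255,0))
    for y in(-139,-69,-35,35,69,139): box(M,(-.15,y*.001-.005,0),(0,y*.001+.005,.032),(255,0,0))
    M=T(st[0],st[1],0,st[2]); box(M,(-.075,-.155,0),(.075,.155,.03),(0,255,0))
    for y in(-139,-69,-35,35,69,139): box(M,(-.075,y*.001-.005,0),(.075,y*.001+.005,.05),(255,0,0))
    cv2.imwrite(fn,im)
draw("top","pics/d1.png",120,170,145,170,4)
draw("side","pics/d3.png",235,155,150,75,5)
E
```

```text
import numpy as np, cv2
from workcell import get_obs,camera,job_done,tip_reach
import pickle
_C=pickle.load(open("cal.pkl","rb"))
calibration=lambda n:_C[n]
def proj(n,P):
    c=calibration(n);Ti=np.linalg.inv(c["T"]);P=np.atleast_2d(P)
    p=P@Ti[:3,:3].T+Ti[:3,3]; q=p@c["intrinsics"].T
stand [  0.5899  -0.3058 -52.5727]
[[0.9, -1.2], [0.8, -1.5], [-1.1, 0.2], [-1.1, -0.2], [-1.5, 1.1], [-1.0, 1.1], [0.9, -0.8], [0.0, 2.8], [-0.6, 0.5]]
tile0 [  0.6728  -0.2476 -48.8557]
[[-0.2, -1.8], [0.1, 1.7], [0.4, -0.2], [-0.3, 0.2]]
[[0.00421419 0.10123385 0.05      ]]
tile1 [  0.5921  -0.3139 -48.3829]
[[-1.4, -2.0], [0.5, 2.8], [0.7, 0.5], [-0.2, -0.6]]
[[ 0.00782934 -0.00314256  0.05      ]]
tile2 [  0.5037  -0.3609 -51.466 ]
[[-1.9, -2.1], [1.1, 1.2], [-0.2, 0.1], [0.4, -0.0]]
[[-0.00862993 -0.10193619  0.05      ]]
board [ 0.6543 -0.0152 -4.3827]
[[0.3, -0.3], [-0.5, -0.0], [-0.3, 0.2], [0.4, 0.0]]
ptr tip top at z .04 [[0.42399534 0.3328708  0.04      ]]
board edge corner [[0.42783102 0.32962546 0.032     ]]
```

View pics/d1.png

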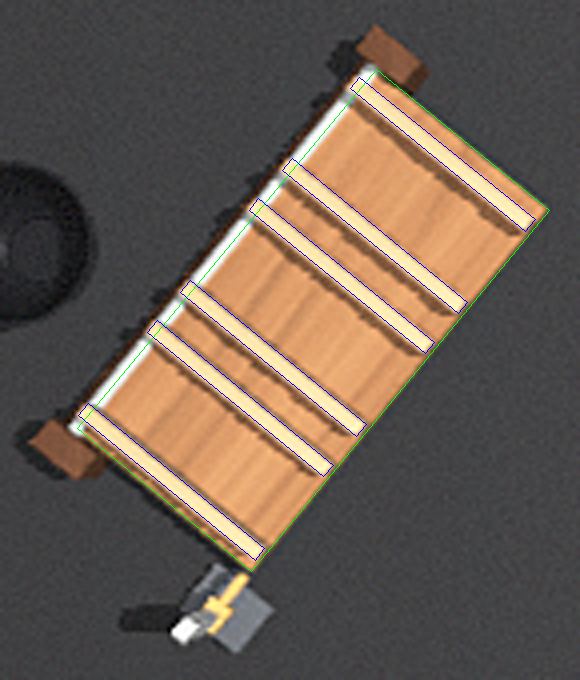

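View pics/d3.png

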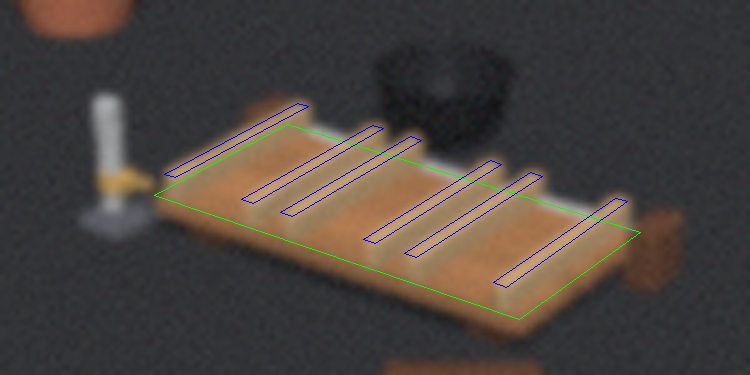

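Run:
```python
from h import *
a=np.mean([camera("side").astype(float) for _ in range(12)],0)
np.save("sideavg0.npy",a)
im=np.clip(a,0,255).astype(np.uint8)[:,:,::-1].copy()
crop(im,248,168,40,40,15,"pics/e1.png")
```

```text
(no output)
```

View pics/e1.png

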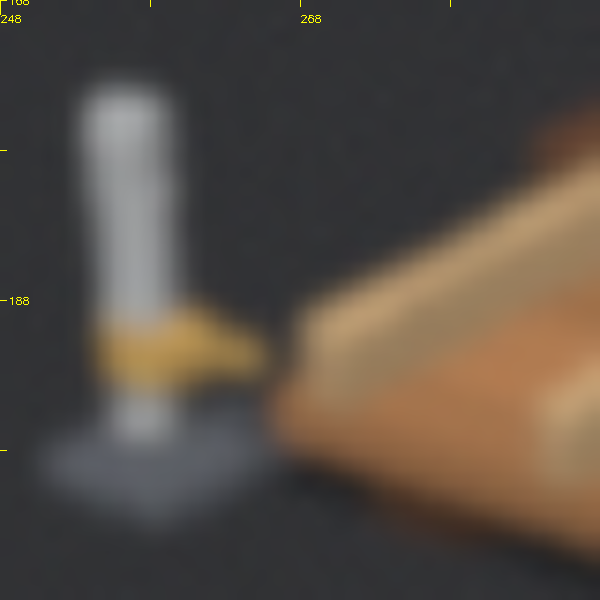

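```bash
cat > ren.py <<'E'
from h import *
RK=[0.6431,0.3432,49.5474]
def rackM(pitch,rk=RK): return T(rk[0],rk[1],.02,rk[2],pitch)   # pitch about rack y; front up => +pitch
def faces(pitch,rk=RK):
    M=rackM(pitch,rk); F=[]
    def box(x0,x1,y0,y1,z0,z1,k):
        F.append((k+'s',ap(M,[(x0,y0,z0),(x1,y0,z0),(x1,y0,z1),(x0,y0,z1)])))
        F.append((k+'f',ap(M,[(x0,y0,z0),(x0,y1,z0),(x0,y1,z1),(x0,y0,z1)])))
        F.append((k+'t',ap(M,[(x0,y0,z1),(x0,y1,z1),(x1,y1,z1),(x1,y0,z1)])))
    box(-.15,0,-.155,.155,0,.012,'b')
    for y in(139,69,35,-35,-69,-139): box(-.15,0,y*.001-.005,y*.001+.005,.012,.032,'r')
    return F
S=8
def masks(Fs,win,off,blur,cam="side"):
    x0,y0,w,h=win; lab=np.zeros((h*S,w*S),np.uint8); ks={}
    for k,P in Fs:
        i=ks.setdefault(k,len(ks)+1)
        q=((proj(cam,P)+off+.5-np.array([x0,y0]))*S*16).round().astype(np.int32)
        cv2.fillPoly(lab,[q],i,shift=4)
    L=[]
    for i in range(len(ks)+1):
        m=(lab==i).astype(np.float32)
        if blur>0: m=cv2.GaussianBlur(m,(0,0),blur*S)
        L.append(cv2.resize(m,(w,h),interpolation=cv2.INTER_AREA))
    return np.stack(L,-1),['bg']+list(ks)
def cost(img,Fs,win,off,blur,cam="side",mask=None):
    x0,y0,w,h=win; A,k=masks(Fs,win,off,blur,cam); I=img[y0:y0+h,x0:x0+w].reshape(-1,3); A=A.reshape(-1,len(k))
    if mask is not None: A=A[mask.ravel()];I=I[mask.ravel()]
    C,*_=np.linalg.lstsq(A,I,rcond=None); R=I-A@C
    return R,C,k
E
python3 - <<'E'
from ren import *
from scipy.optimize import minimize
a=np.load("sideavg0.npy"); win=(262,168,102,60)
# mask out bowl, hinge blocks
mask=np.zeros((60,102),bool)
q=(proj("side",ap(rackM(0),[(-.165,-.17,0),(-.165,.17,0),(-.165,.17,.04),(-.02,.16,.045),(-.02,-.15,.045),(-.02,-.17,.0)]))-np.array(win[:2])).round().astype(np.int32)
mm=np.zeros((60,102),np.uint8); cv2.fillPoly(mm,[cv2.convexHull(q)],1); mask=mm>0
def f(v): 
    R,_,_=cost(a,faces(v[3]),win,v[:2],abs(v[2]),mask=mask); return (R**2).mean()
best=min(((f([dx,dy,.8,0]),dx,dy) for dx in np.arange(-2,3.1,.5) for dy in np.arange(-2,3.1,.5)))
print(best)
s=minimize(f,[best[1],best[2],.8,0],method="Nelder-Mead",options=dict(initial_simplex=[[best[1]+i,best[2]+j,.8+k,p] for i,j,k,p in[(0,0,0,0),(.4,0,0,0),(0,.4,0,0),(0,0,.3,0),(0,0,0,1)]]))
print(s.x,s.fun)
s2=minimize(lambda v:f([*v,0]),s.x[:3],method="Nelder-Mead");print(s2.x,s2.fun)
E
```

```text
(np.float64(111.93436635163563), np.float64(0.5), np.float64(-0.5))
[ 0.77441485 -0.91052384  1.10683601 -0.9449298 ] 94.59836446833765
[ 0.81827177 -0.89288034  1.09540736] 104.37806670724612
```

Run:
```python
from ren import *
from scipy.optimize import minimize
a=np.load("sideavg0.npy"); win=(262,168,102,60)
mm=np.zeros((60,102),np.uint8)
q=(proj("side",ap(rackM(0),[(-.165,-.17,0),(-.165,.17,0),(-.165,.17,.04),(-.02,.16,.045),(-.02,-.15,.045),(-.02,-.17,.0)]))-np.array(win[:2])).round().astype(np.int32)
cv2.fillPoly(mm,[cv2.convexHull(q)],1); mask=mm>0
def f(v): 
    R,_,_=cost(a,faces(0,[RK[0]+v[0]*.002,RK[1]+v[1]*.002,RK[2]+v[2]]),win,(0,v[4]),abs(v[3]),mask=mask); return (R**2).mean()
s=None
x=[1,1,0,1,-.5]
for _ in range(3):
    s=minimize(f,x,method="Nelder-Mead",options=dict(maxiter=400));x=s.x
print(s.x,s.fun)
rk=[RK[0]+x[0]*.002,RK[1]+x[1]*.002,RK[2]+x[2]]; off=np.array([0,x[4]])
print(rk)
np.save("siderk.npy",[*rk,x[4],x[3]])
im=np.clip(a,0,255).astype(np.uint8)[:,:,::-1].copy()
x0,y0,w,h,sc=248,168,40,40,15
im=cv2.resize(im[y0:y0+h,x0:x0+w],None,fx=sc,fy=sc,interpolation=cv2.INTER_CUBIC)
def pl(P,col,cl=True):
    q=((proj("side",ap(rackM(0,rk),P))+off+.5-np.array([x0,y0]))*sc).round().astype(int); cv2.polylines(im,[q],cl,col,1)
pl([(-.15,-.155,.012),(-.15,.155,.012),(0,.155,.012)],(0,255,0),False)
pl([(-.15,-.155,.0),(-.15,.155,.0),(-.15,.155,.012)],(0,255,0),False)
for y in(.139,.069): pl([(-.15,y-.005,.032),(-.15,y+.005,.032),(0,y+.005,.032),(0,y-.005,.032)],(255,0,0))
for d,c in((.005,(255,255,0)),(.008,(255,255,255)),(.011,(255,0,255))): pl([(-.147,.16,.012+d),(-.147,.18,.012+d),(-.153,.18,.012+d),(-.153,.16,.012+d)],c)
pl([(-.15,.195,-.02),(-.15,.195,.075)],(0,0,255),False)
cv2.imwrite("pics/e2.png",im)
```

```text
[ 1.05712106e+00  9.48432986e-01 -4.65257640e-05  1.06746414e+00
 -4.84624009e-01] 104.82632969423557
[np.float64(0.6452142421119655), np.float64(0.345096865971983), np.float64(49.547353474236)]
```

View pics/e2.png

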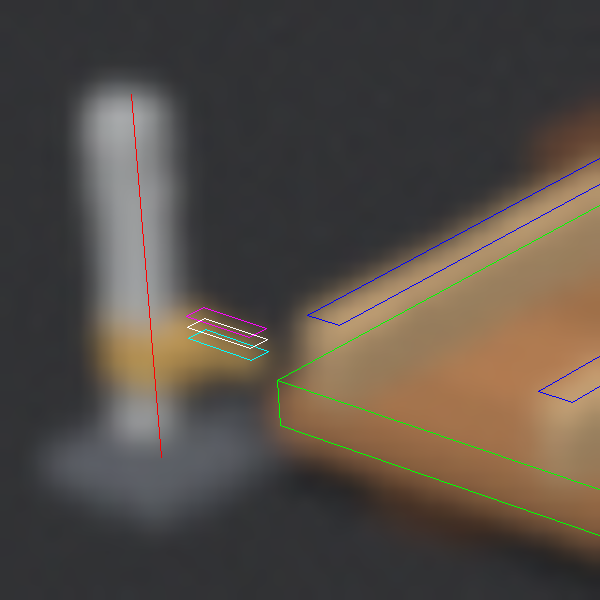

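```bash
cat > loc.py <<'E'
from ren import *
from scipy.optimize import minimize
def reg(a,pitch0,free_pitch=False,win=(262,168,60,50),x0=(.5,-.3,1.0)):
    mm=np.zeros((win[3],win[2]),np.uint8)
    P=[(-.16,.07,0),(-.16,.17,0),(-.16,.17,.045),(-.08,.17,.045),(-.08,.07,.04),(-.08,.07,.0)]
    q=(proj("side",ap(rackM(pitch0),P))-np.array(win[:2])).round().astype(np.int32)
    cv2.fillPoly(mm,[cv2.convexHull(q)],1); mask=mm>0
    def f(v):
        R,_,_=cost(a,faces(pitch0+(v[3] if free_pitch else 0)),win,v[:2],abs(v[2]),mask=mask); return (R**2).mean()
    x=list(x0)+([0] if free_pitch else [])
    n=len(x)
    s=None
    for _ in range(2):
        sim=[x]+[[x[j]+(.4 if i==j else 0) for j in range(n)] for i in range(n)]
        s=minimize(f,x,method="Nelder-Mead",options=dict(initial_simplex=sim,maxiter=400));x=s.x
    return x,s.fun
def over(a,pitch,off,fn,ds=(.005,.008,.011)):
    im=np.clip(a,0,255).astype(np.uint8)[:,:,::-1].copy()
    x0,y0,w,h,sc=248,168,40,40,15
    im=cv2.resize(im[y0:y0+h,x0:x0+w],None,fx=sc,fy=sc,interpolation=cv2.INTER_CUBIC)
    def pl(P,col,cl=True,p=0):
        q=((proj("side",ap(rackM(p),P))+off+.5-np.array([x0,y0]))*sc).round().astype(int); cv2.polylines(im,[q],cl,col,1)
    pl([(-.15,-.155,.012),(-.15,.155,.012),(0,.155,.012)],(0,255,0),False,pitch)
    pl([(-.15,-.155,.0),(-.15,.155,.0),(-.15,.155,.012)],(0,255,0),False,pitch)
    for y in(.139,.069): pl([(-.15,y-.005,.032),(-.15,y+.005,.032),(0,y+.005,.032),(0,y-.005,.032)],(255,0,0),True,pitch)
    for d,c in zip(ds,((255,255,0),(255,255,255),(255,0,255))): pl([(-.147,.16,.012+d),(-.147,.18,.012+d),(-.153,.18,.012+d),(-.153,.16,.012+d)],c)
    pl([(-.15,.195,-.02),(-.15,.195,.075)],(0,0,255),False)
    cv2.imwrite(fn,im)
E
python3 - <<'E'
from loc import *
a=np.load("sideavg0.npy")
for fp in(0,1):
    x,c=reg(a,0,fp);print(x,c)
    if not fp: over(a,0,x[:2],"pics/e3.png")
E
```

```text
[ 0.19073978 -0.08638905  0.96859462] 72.47842530161667
[ 0.18940247 -0.0870616   0.96868297  0.00183807] 72.47842814563803
```

View pics/e3.png

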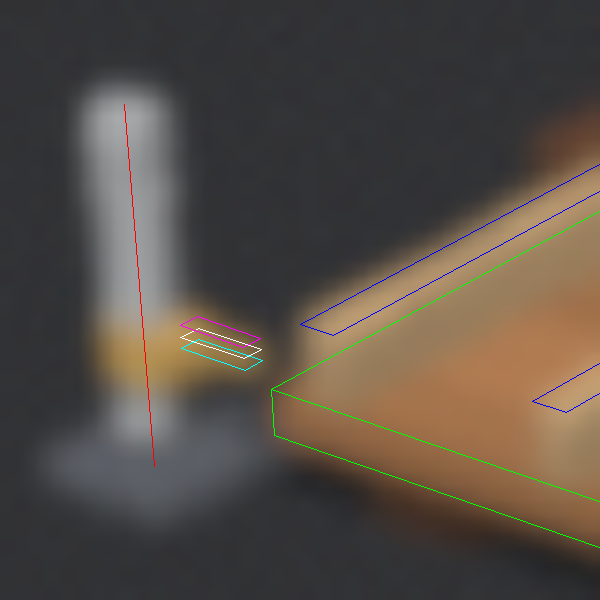

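```bash
cat >> loc.py <<'E'
def ptr(h,t,w1,yt,y1=.182,M=None,z0=.012):
    M=rackM(0); z1=z0+h; zb=z1-t; a,b=.003,w1
    c=-.15
    top=[(c-a,yt,z1),(c+a,yt,z1),(c+b,y1,z1),(c-b,y1,z1)]
    fr=[(c-a,yt,z1),(c-b,y1,z1),(c-b,y1,zb),(c-a,yt,zb)]
    ti=[(c-a,yt,z1),(c+a,yt,z1),(c+a,yt,zb),(c-a,yt,zb)]
    return [('p',ap(M,top)),('q',ap(M,fr)),('u',ap(M,ti))]
def fitptr(a,off,blur,win=(259,182,9,12)):
    out=[]
    for t in(.002,.003,.004,.005,.006,.008):
        def f(v):
            A,k=masks(ptr(v[0]*.001,t,v[1]*.001,.155+v[2]*.001),win,off,blur)
            A=np.stack([A[...,0],A[...,1:].sum(-1)],-1).reshape(-1,2)
            if A[:,1].max()<.1: return 1e6
            I=a[win[1]:win[1]+win[3],win[0]:win[0]+win[2]].reshape(-1,3)
            C,*_=np.linalg.lstsq(A,I,rcond=None); return ((I-A@C)**2).mean()+1e3*max(0,3-v[1])
        best=min((minimize(f,[h,5,5],method="Nelder-Mead") for h in(6,9)),key=lambda s:s.fun)
        out.append((t*1000,best.x.round(2).tolist(),round(best.fun,1)))
    return out
E
python3 - <<'E'
from loc import *
a=np.load("sideavg0.npy")
for o in fitptr(a,[.19,-.086],.97): print(o)
for o in fitptr(a,[.19,-.086],.97,(260,182,8,11)): print(o)
E
```

```text
(2.0, [8.08, 5.62, 5.1], np.float64(385.4))
(3.0, [7.71, 5.97, 4.9], np.float64(371.2))
(4.0, [8.53, 5.49, 5.2], np.float64(369.2))
(5.0, [9.0, 5.38, 5.39], np.float64(356.6))
(6.0, [9.47, 5.26, 5.34], np.float64(349.0))
(8.0, [10.68, 5.93, 4.23], np.float64(335.4))
(2.0, [8.32, 5.31, 5.0], np.float64(126.0))
(3.0, [8.91, 5.18, 4.88], np.float64(121.3))
(4.0, [9.17, 4.58, 5.79], np.float64(117.2))
(5.0, [9.75, 4.75, 5.42], np.float64(114.8))
(6.0, [9.45, 5.0, 5.0], np.float64(124.1))
(8.0, [11.58, 4.29, 5.47], np.float64(108.0))
```

Request:
apply_moves --pt "20 -45 0 0 0 -6.6 0" --pt "20 -45 0 0 0 -6.6 0" --pt "20 -45 0 0 0 -6.6 0" --pt "20 -45 0 0 0 -6.6 0" --pt "20 -45 0 0 0 -6.6 0" --pt "20 -45 0 0 0 -6.6 0" --pt "20 -45 0 0 0 -6.6 0" --pt "20 -45 0 0 0 -6.6 0" --pt "20 -45 0 0 0 -6.6 0" --pt "20 -45 0 0 0 -6.6 0" --pt "20 -45 0 0 0 -6.6 0" --pt "20 -45 0 0 0 -6.6 0" --pt "23 -54 -40 0 0 -6.6 0" --pt "0 0 0 0 0 0 0" --pt "0 0 0 0 0 0 0"

```text
time: 2.58
ee_pos: [0.4376, -0.0669, 0.2133]
tcp_rot: [-180.0, -0.0, 75.4]
wrist_force: [0.9, -0.1, 0.4]
opening: 0.0855
```

Run:
```python
from h import *
o=get_obs();print(o['ee_pos'],o['q'].round(1),o['tcp_rot'])
t=camera("top")[:,:,::-1].copy()
crop(t,240,230,160,120,5,"pics/f1.png");print(get_obs()['ee_pos'])
s=camera("side")[:,:,::-1].copy(); crop(s,240,200,160,120,5,"pics/f2.png")
print(get_obs()['ee_pos'])
```

```text
[ 0.43761594 -0.06692838  0.2133361 ] [ -8.7 -10.2  -8.4  91.8   0.   95.9] [-1.79982088e+02 -8.73867846e-03  7.53620321e+01]
[ 0.43778289 -0.06648212  0.21381832]
[ 0.43787649 -0.06622549  0.21402669]
```

View pics/f1.png

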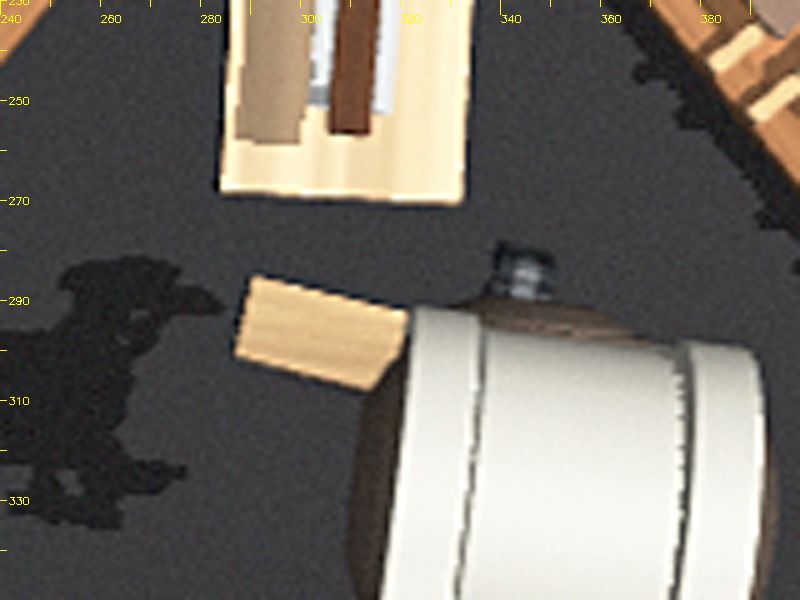

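View pics/f2.png

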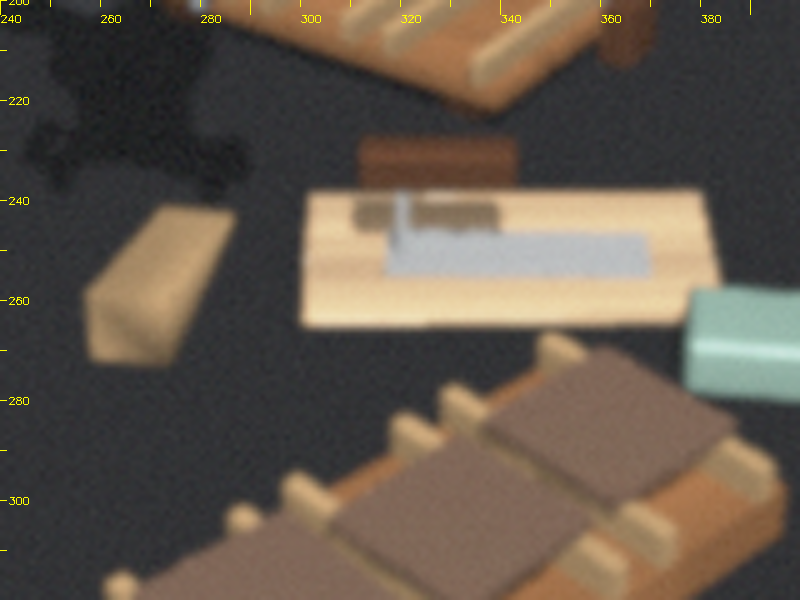

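Request:
apply_moves --pt "3 -7 -30 0 0 0 0" --pt "0 0 -40 0 0 0 0" --pt "0 0 -40 0 0 0 0" --pt "0 0 -40 0 0 0 0" --pt "0 0 -20 0 0 0 0" --pt "0 0 -15 0 0 0 0" --pt "0 0 0 0 0 0 0" --pt "0 0 0 0 0 0 0" --pt "0 0 0 0 0 0 0"

```text
time: 3.8
ee_pos: [0.4415, -0.074, 0.0291]
tcp_rot: [179.9, -0.0, 75.4]
wrist_force: [-0.0, -1.0, 1.2]
opening: 0.0856
```

Request:
apply_moves --pt "0 0 -5 0 0 0 0" --pt "0 0 0 0 0 0 0.3" --pt "0 0 0 0 0 0 0.6" --pt "0 0 0 0 0 0 0.8" --pt "0 0 0 0 0 0 0.8" --pt "0 0 0 0 0 0 0.8" --grip_force 50

```text
time: 4.55
ee_pos: [0.441, -0.0741, 0.0234]
tcp_rot: [180.0, -0.0, 75.4]
wrist_force: [0.5, -0.6, 3.6]
opening: 0.0433
```

Request:
apply_moves --pt "0 0 6 0 0 0 0.8" --pt "8 25 0 0 0 -4.3 0.8" --pt "8 26 0 0 0 -4.3 0.8" --pt "8 26 0 0 0 -4.3 0.8" --pt "8 26 0 0 0 -4.3 0.8" --pt "8 26 0 0 0 -4.3 0.8" --pt "7 26 0 0 0 -4.3 0.8" --pt "0 0 0 0 0 0 0.8" --pt "0 0 -3 0 0 0 0.8" --pt "0 0 -2 0 0 0 0.8" --pt "0 0 0 0 0 0 0.8"

```text
time: 5.92
ee_pos: [0.4876, 0.0804, 0.0238]
tcp_rot: [-180.0, 0.0, 49.5]
wrist_force: [-0.0, -0.9, -0.7]
opening: 0.0431
```

Run:
```python
from h import *
t=camera("top")[:,:,::-1].copy()
crop(t,200,170,150,130,5,"pics/g1.png")
s=camera("side")[:,:,::-1].copy(); crop(s,240,150,160,120,5,"pics/g2.png")
o=get_obs();print(o['ee_pos'],o['wrist_force'],o['tcp_rot'])
```

```text
[0.48777209 0.08061888 0.02411505] [ 0.65775127  0.54903397 -1.09020149] [-1.79999688e+02  1.25259231e-03  4.95338835e+01]
```

View pics/g1.png

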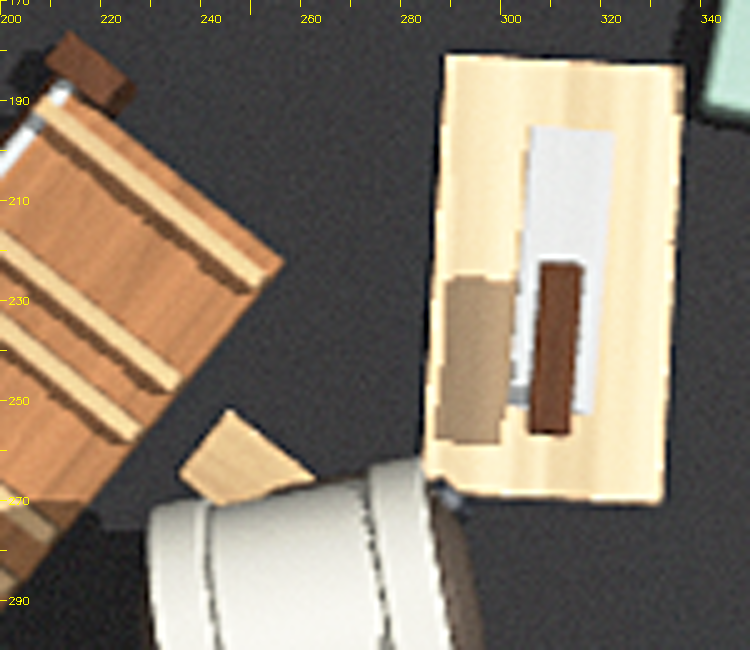

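View pics/g2.png

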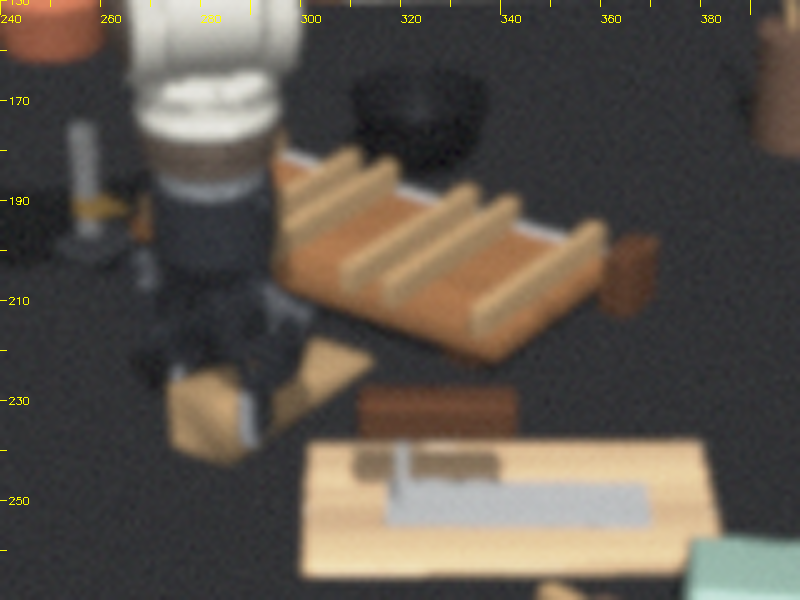

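Run:
```python
from h import *
c=cc((200,170),5); P=unproj("top",[c(230,408),c(180,476)],.005)
M=np.linalg.inv(T(.6431,.3432,0,49.5474)); print(P, ap(M,P)*1000, ap(M,(.4878,.0806,0))*1000)
```

```text
[[0.58703943 0.1627592  0.005     ]
 [0.55060922 0.19056067 0.005     ]] [[-173.6783074   -74.41448033    5.        ]
 [-176.15957651  -28.65505198    5.        ]] [[-300.58518009  -52.205359      0.        ]]
```

Request:
apply_moves --pt "10 11.7 0 0 0 0 0.8" --pt "10 11.7 0 0 0 0 0.8" --pt "10 11.7 0 0 0 0 0.8" --pt "10 11.7 0 0 0 0 0.8" --pt "10 11.7 0 0 0 0 0.8" --pt "5 5.9 0 0 0 0 0.8" --pt "5 5.9 0 0 0 0 0.8" --pt "5 5.9 0 0 0 0 0.8" --pt "5 5.9 0 0 0 0 0.8" --pt "3 3.5 0 0 0 0 0.8" --pt "2 2.3 0 0 0 0 0.8" --pt "0 0 0 0 0 0 0.8" --pt "0 0 0 0 0 0 0.8" --pt "0 0 0 0 0 0 0.8"

```text
time: 7.78
ee_pos: [0.5621, 0.1683, 0.0235]
tcp_rot: [-180.0, 0.1, 49.5]
wrist_force: [-3.7, -4.1, -3.2]
opening: 0.0431
```

```bash
cat > chk.py <<'E'
import sys
from loc import *
n=sys.argv[1]; p0=float(sys.argv[2])
a=np.mean([camera("side").astype(float) for _ in range(10)],0); np.save(f"side{n}.npy",a)
s=np.clip(a,0,255).astype(np.uint8)[:,:,::-1].copy()
crop(s,240,150,160,120,5,f"pics/{n}.png")
o=get_obs();print(o['time'],o['ee_pos'].round(4),o['wrist_force'].round(1),o['tcp_rot'].round(1))
x,c=reg(a,p0,True,x0=(.19,-.086,.97)); print("free",x,c)
# fixed offset, fit pitch only
win=(262,160,60,58)
def f(v,off=(.19,-.086)):
    mm=np.zeros((win[3],win[2]),np.uint8)
    P=[(-.16,.07,0),(-.16,.17,0),(-.16,.17,.045),(-.08,.17,.045),(-.08,.07,.04),(-.08,.07,.0)]
    q=(proj("side",ap(rackM(p0),P))-np.array(win[:2])).round().astype(np.int32)
    cv2.fillPoly(mm,[cv2.convexHull(q)],1)
    R,_,_=cost(a,faces(v),win,off,.97,mask=mm>0); return (R**2).mean()
ps=np.arange(-1,5.6,.2); cs=[f(p) for p in ps]; i=int(np.argmin(cs)); 
i=min(max(i,1),len(ps)-2);d=(cs[i-1]-cs[i+1])/(2*(cs[i-1]-2*cs[i]+cs[i+1])); p=ps[i]+.2*d
print("pitch",p,"rise mm",150*np.sin(np.radians(p)),cs[i])
over(a,p,(.19,-.086),f"pics/{n}o.png",(.007,.009,.011))
E
python3 chk.py k1 3
```

```text
8.275 [0.5621 0.1683 0.0235] [-3.3 -2.8 -3.1] [-1.80e+02  1.00e-01  4.95e+01]
free [-1.81037937 -1.59131318  3.78332099  1.61873007] 424.516854963316
pitch 4.848809907858226 rise mm 12.679007813271896 651.4428114156717
```

View pics/k1.png

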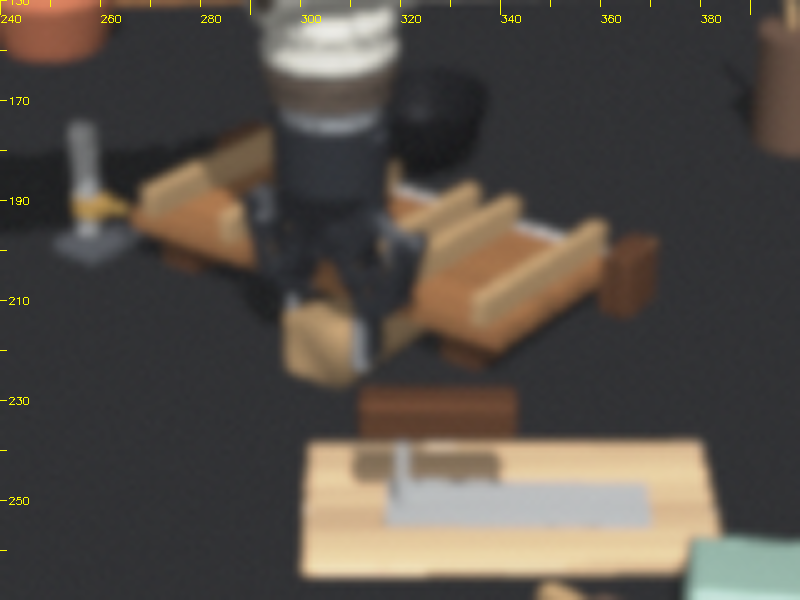

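View pics/k1o.png

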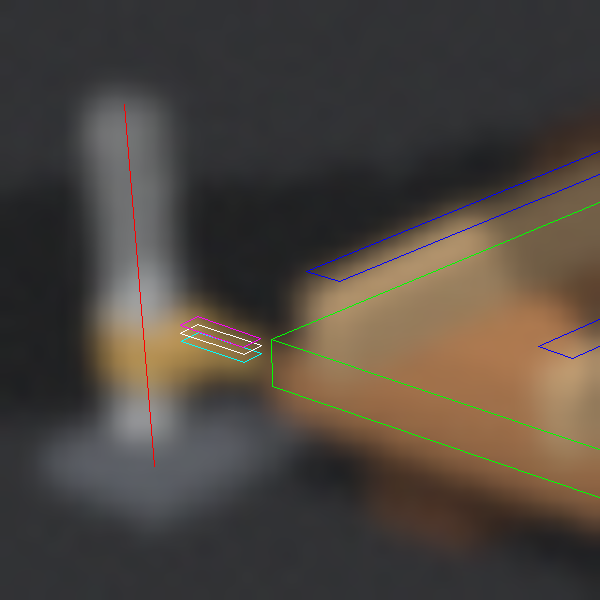

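Request:
apply_moves --pt "2.6 3 0 0 0 0 0.8" --pt "0 0 0 0 0 0 0.8" --pt "0 0 0 0 0 0 0.8" --pt "0 0 0 0 0 0 0.5" --pt "0 0 0 0 0 0 0.3" --pt "0 0 0 0 0 0 0.3" --pt "0 0 0 0 0 0 0.3"

```text
time: 9.15
ee_pos: [0.5659, 0.1723, 0.0247]
tcp_rot: [180.0, -0.1, 49.6]
wrist_force: [-0.8, 0.1, -0.2]
opening: 0.0598
```

Request:
apply_moves --pt "0 0 20 0 0 0 0.2" --pt "0 0 40 0 0 0 0" --pt "0 0 50 0 0 0 0" --pt "-5 -40 50 0 0 0 0" --pt "-10 -50 10 0 0 0 0" --pt "-10 -50 0 0 0 0 0" --pt "-10 -50 0 0 0 0 0" --pt "-10 -50 0 0 0 0 0" --pt "0 0 0 0 0 0 0" --pt "0 0 0 0 0 0 0"

```text
time: 10.4
ee_pos: [0.5208, -0.0669, 0.193]
tcp_rot: [180.0, -0.0, 49.5]
wrist_force: [-0.8, 0.0, -0.2]
opening: 0.0853
```

```bash
python3 chk.py k2 3
python3 - <<'E'
from loc import *
print(*fitptr(np.load("sidek2.npy"),[.19,-.086],.97,(260,182,7,11)),sep="\n")
t=camera("top")[:,:,::-1].copy()
crop(t,120,170,145,150,4,"pics/k2t.png")
E
```

```text
10.9 [ 0.5206 -0.0667  0.1927] [0.6 0.7 0.3] [-180.    -0.    49.6]
free [ 4.84509548 -1.91952455  4.44540466 -1.42322166] 255.2484867612318
pitch 2.217096973490978 rise mm 5.802897886343896 352.2906887919393
(2.0, [7.5, 5.41, 5.25], np.float64(48.0))
(3.0, [7.89, 5.19, 5.37], np.float64(46.3))
(4.0, [8.16, 4.53, 5.75], np.float64(46.6))
(5.0, [8.65, 4.6, 5.53], np.float64(46.1))
(6.0, [8.55, 4.67, 5.42], np.float64(44.7))
(8.0, [9.0, 5.25, 5.0], np.float64(40.0))
```

View pics/k2.png

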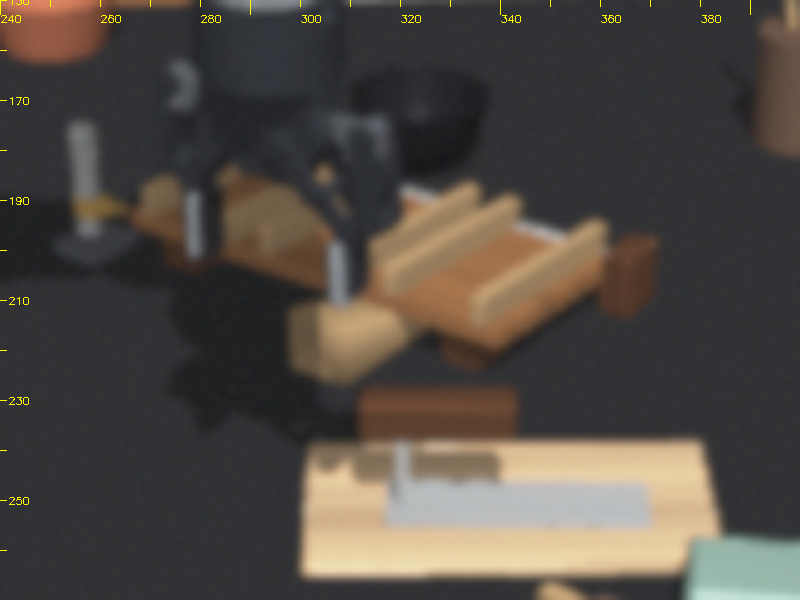

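View pics/k2o.png

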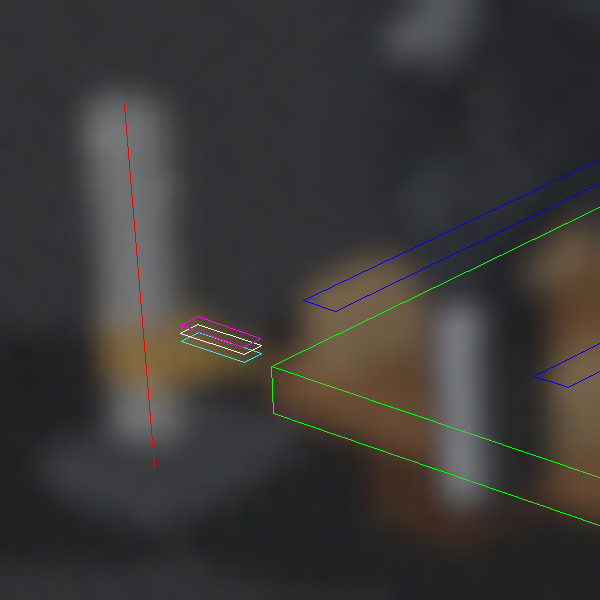

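View pics/k2t.png

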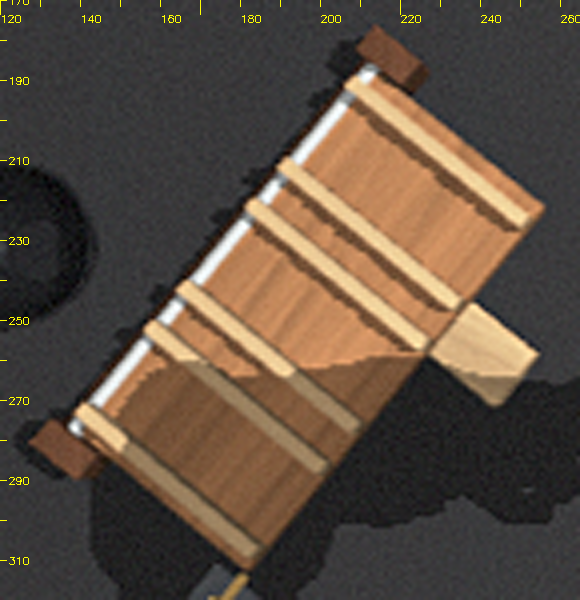

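Request:
apply_moves --pt "-45 0 10 0 0 0 0" --pt "-45 0 10 0 0 0 0" --pt "-45 0 10 0 0 0 0" --pt "-45 0 10 0 0 0 0" --pt "-40 0 10 0 0 0 0" --pt "0 0 0 0 0 0 0"

```text
time: 11.7
ee_pos: [0.2993, -0.067, 0.2442]
tcp_rot: [179.8, -0.1, 49.5]
wrist_force: [0.8, -0.6, -0.7]
opening: 0.0854
```

```bash
python3 chk.py k3 3
python3 - <<'E'
from loc import *
print(*fitptr(np.load("sidek3.npy"),[.19,-.086],.97,(260,182,7,11)),sep="\n")
t=camera("top")[:,:,::-1].copy()
crop(t,120,170,145,150,4,"pics/k3t.png")
E
```

```text
12.2 [ 0.3008 -0.067   0.2424] [-0.5  0.1 -1.5] [-180.     0.    49.6]
free [0.04628367 0.05373512 1.01058125 0.26240877] 61.67197734538493
pitch 3.142611558339895 rise mm 8.223213248584166 61.766863923412856
(2.0, [8.33, 5.31, 4.97], np.float64(129.0))
(3.0, [8.94, 5.36, 4.83], np.float64(120.5))
(4.0, [9.0, 5.0, 5.0], np.float64(120.4))
(5.0, [9.83, 5.02, 4.72], np.float64(110.5))
(6.0, [9.83, 5.02, 4.72], np.float64(112.2))
(8.0, [11.19, 4.57, 5.15], np.float64(103.4))
```

View pics/k3.png

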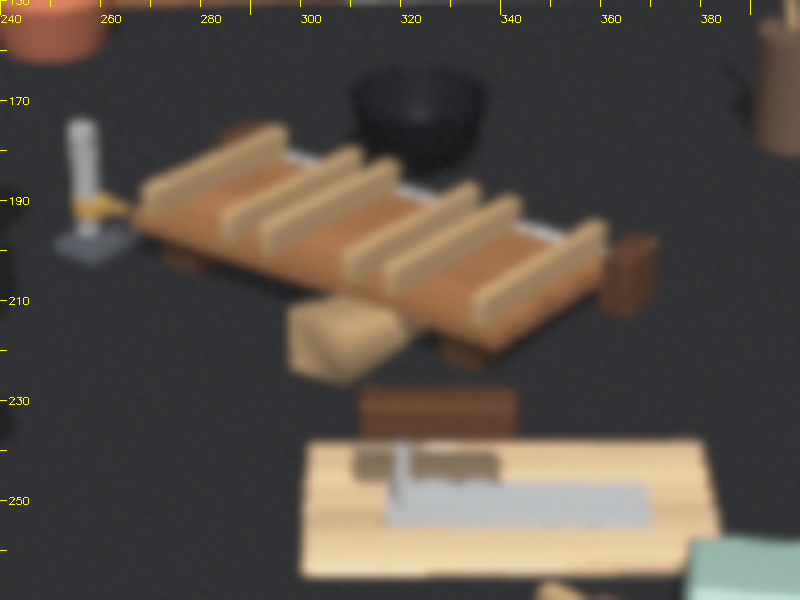

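View pics/k3o.png

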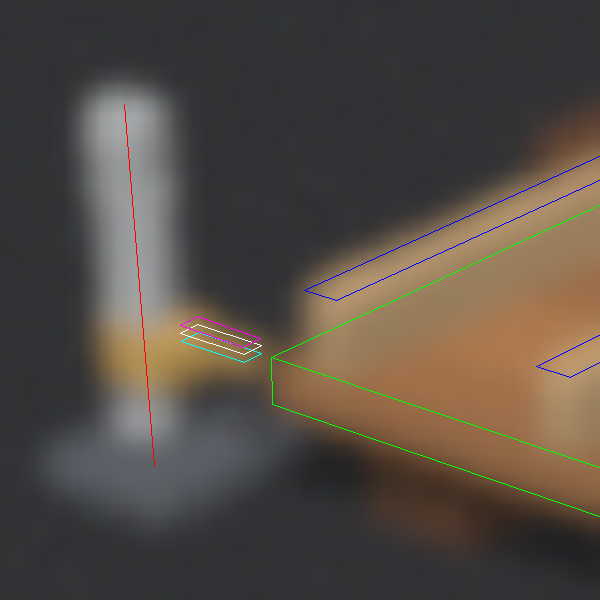

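View pics/k3t.png

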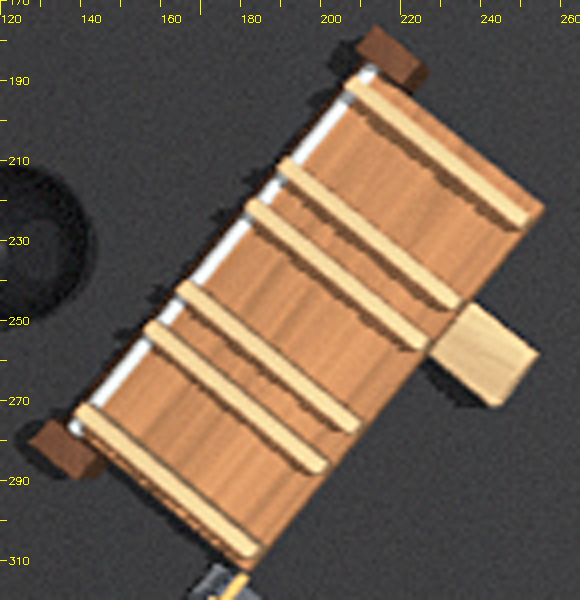

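Run:
```python
from loc import *
a=np.load("sideavg0.npy")
print(a[184:198,259:269].sum(-1).round(0).astype(int))
print((a[184:198,259:269,0]-a[184:198,259:269,2]).round(0).astype(int))
win=(255,178,20,24); sub=(slice(6,16),slice(6,13))  # rows184-193, cols 261-267
for blur in(.8,.97,1.1):
  for t in(.002,.003,.004,.005,.006):
    res=[]
    for h in np.arange(6,11.6,.25):
      for w1 in (3,4.,5.,6.,7,8):
       for yt in(.159,.160,.161):
        A,k=masks(ptr(h*.001,t,w1*.001,yt),win,[.19,-.086],blur)
        # sides 0.75 of top brightness
        y=(A[...,1]+.7*(A[...,2:].sum(-1)));cov=A[...,1:].sum(-1)
        A2=np.stack([1-cov,y],-1)[sub].reshape(-1,2); 
        I=(a[178:202,255:275,0]-0)[sub].reshape(-1,1)
        C,*_=np.linalg.lstsq(A2,I,rcond=None); res.append((float(((I-A2@C)**2).mean()),h,w1,yt,C.ravel().round(0).tolist()))
    print(blur,t*1000,min(res))
```

```text
[[311 211 166 155 152 157 155 153 152 153]
 [318 217 167 157 152 154 155 155 157 153]
 [324 228 168 158 155 153 154 157 153 158]
 [344 251 191 164 157 154 153 154 163 181]
 [383 314 252 205 170 159 161 157 186 251]
 [427 384 332 268 222 194 176 166 221 315]
 [431 408 376 330 297 266 218 189 234 336]
 [400 384 366 346 335 314 257 206 241 328]
 [366 336 314 296 297 288 250 218 252 330]
 [335 279 240 220 218 222 214 232 284 342]
 [326 246 204 196 198 196 212 257 308 343]
 [344 258 222 222 225 218 228 268 304 326]
 [343 279 260 258 248 232 232 265 292 303]
 [318 287 279 281 270 251 238 245 257 268]]
[[-3 -3 -3 -3 -3 -3 -3 -3 -3 -3]
 [-3 -3 -4 -4 -3 -4 -4 -4 -3 -3]
 [-2 -1 -2 -3 -3 -4 -4 -5 -3 -1]
 [ 3  8  8  2 -2 -3 -4 -4  0  7]
 [26 37 35 20  7  0 -2 -2  7 25]
 [61 74 67 46 28 16  7  3 17 40]
 [89 94 87 72 58 44 25 10 22 46]
 [95 92 86 79 73 63 42 21 26 47]
 [84 77 68 61 60 54 38 25 34 51]
 [59 50 36 26 25 25 24 34 51 61]
 [21 16  7  1  0  2 18 45 64 70]
 [ 2 -1 -5 -5 -6 -3 16 46 66 73]
 [-4 -5 -7 -8 -8 -5 11 37 59 69]
 [-7 -8 -9 -9 -8 -7  2 21 42 55]]
0.8 2.0 (247.8816845975256, np.flo
[... 342 characters left out ...]
82999937, np.float64(6.25), 8, 0.159, [61.0, 222.0])
0.97 3.0 (206.3780926442657, np.float64(7.0), 8, 0.159, [61.0, 214.0])
0.97 4.0 (196.8045012068392, np.float64(7.25), 8, 0.159, [60.0, 208.0])
0.97 5.0 (191.32628033642035, np.float64(7.75), 7, 0.159, [59.0, 211.0])
0.97 6.0 (186.18365521130826, np.float64(8.5), 6.0, 0.159, [59.0, 210.0])
1.1 2.0 (198.6965582713277, np.float64(6.75), 7, 0.159, [60.0, 248.0])
1.1 3.0 (192.92656991854724, np.float64(7.0), 8, 0.159, [59.0, 225.0])
1.1 4.0 (185.1335254103732, np.float64(7.5), 6.0, 0.159, [59.0, 233.0])
1.1 5.0 (181.8270886464305, np.float64(7.75), 7, 0.159, [58.0, 220.0])
1.1 6.0 (178.34177621519953, np.float64(8.5), 6.0, 0.159, [58.0, 219.0])
```

Request:
apply_moves --pt "38 34 0 0 0 0 0" --pt "38 34 0 0 0 0 0" --pt "38 34 0 0 0 0 0" --pt "38 34 0 0 0 0 0" --pt "38 34 0 0 0 0 0" --pt "38 34 -30 0 0 0 0" --pt "35 34 -30 0 0 0 0" --pt "0 0 -40 0 0 0 0" --pt "0 0 0 0 0 0 0" --pt "0 0 0 0 0 0 0"

```text
time: 13.5
ee_pos: [0.5638, 0.1708, 0.1444]
tcp_rot: [180.0, -0.1, 49.5]
wrist_force: [1.0, 0.5, -0.1]
opening: 0.0852
```

Request:
apply_moves --pt "0 0 -40 0 0 0 0" --pt "0 0 -40 0 0 0 0" --pt "0 0 -25 0 0 0 0" --pt "0 0 -15 0 0 0 0" --pt "0 0 0 0 0 0 0.2" --pt "0 0 0 0 0 0 0.6" --pt "0 0 0 0 0 0 0.8" --pt "0 0 0 0 0 0 0.8" --pt "0 0 0 0 0 0 0.8"

```text
time: 14.62
ee_pos: [0.5646, 0.1712, 0.0248]
tcp_rot: [179.9, -0.1, 49.6]
wrist_force: [-1.6, -1.0, 6.5]
opening: 0.0431
```

Request:
apply_moves --pt "1.2 1.4 0 0 0 0 0.8" --pt "1.2 1.4 0 0 0 0 0.8" --pt "0 0 0 0 0 0 0.8" --pt "0 0 0 0 0 0 0.8"

```text
time: 15.12
ee_pos: [0.5655, 0.1724, 0.0247]
tcp_rot: [179.9, 0.1, 49.5]
wrist_force: [-10.0, -10.7, 13.6]
opening: 0.0433
```

Request:
apply_moves --pt "1.2 1.4 0 0 0 0 0.8" --pt "0.6 0.7 0 0 0 0 0.8" --pt "0 0 0 0 0 0 0.8" --pt "0 0 0 0 0 0 0.8"

```text
time: 15.62
ee_pos: [0.5672, 0.1743, 0.0247]
tcp_rot: [179.9, 0.1, 49.5]
wrist_force: [-8.9, -11.3, 14.1]
opening: 0.043
```

Request:
apply_moves --pt "0 0 0 0 0 0 0.6" --pt "0 0 0 0 0 0 0.3" --pt "0 0 0 0 0 0 0.2" --pt "0 0 30 0 0 0 0.1" --pt "0 0 50 0 0 0 0" --pt "0 0 60 0 0 0 0" --pt "-38 -34 40 0 0 0 0" --pt "-38 -34 30 0 0 0 0" --pt "-38 -34 0 0 0 0 0" --pt "-38 -34 0 0 0 0 0" --pt "-38 -34 0 0 0 0 0" --pt "-38 -34 0 0 0 0 0" --pt "-35 -34 0 0 0 0 0" --pt "0 0 0 0 0 0 0"

```text
time: 17.38
ee_pos: [0.3049, -0.0622, 0.2321]
tcp_rot: [179.9, -0.1, 49.3]
wrist_force: [0.6, -0.2, 0.2]
opening: 0.0856
```

```bash
python3 chk.py k4 3
python3 - <<'E'
from loc import *
t=camera("top")[:,:,::-1].copy(); cv2.imwrite("pics/k4full.png",t)
crop(t,120,170,145,150,4,"pics/k4t.png")
E
```

```text
17.875 [ 0.3064 -0.0605  0.2311] [-0.1 -0.2  0.4] [-180.     0.    49.6]
free [ 0.1070703  -0.08101152  0.98951532  0.57173206] 62.01964421766767
pitch 3.4565952163128295 rise mm 9.043856804770178 62.454681924048145
```

View pics/k4o.png

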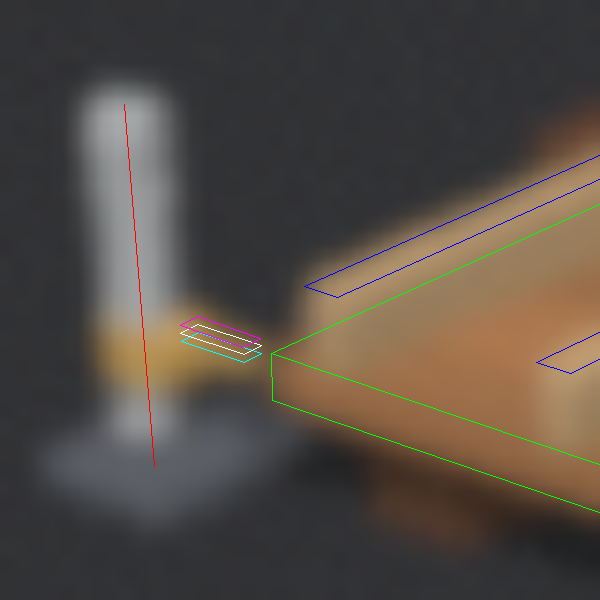

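View pics/k4full.png

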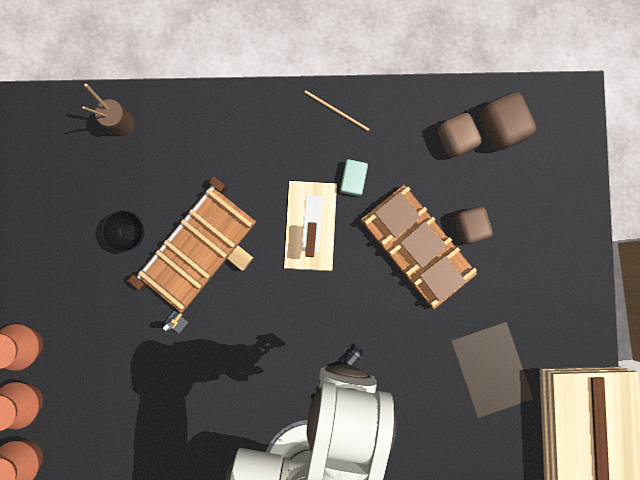

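Request:
apply_moves --pt "25 3 0 0 0 9.6 0" --pt "25 3 0 0 0 9.6 0" --pt "25 3 0 0 0 9.6 0" --pt "25 3 0 0 0 9.6 0" --pt "25 3 0 0 0 9.6 0" --pt "25 3 0 0 0 9.6 0" --pt "25 3 0 0 0 9.6 0" --pt "25 3 0 0 0 9.6 0" --pt "25 3 -10 0 0 9.6 0" --pt "25 3 -10 0 0 9.6 0" --pt "25 3 -10 0 0 9.6 0" --pt "25 3 -10 0 0 9.6 0" --pt "30 6 -11 0 0 9.6 0" --pt "0 0 0 0 0 0 0" --pt "0 0 0 0 0 0 0"

```text
time: 19.8
ee_pos: [0.6358, -0.0188, 0.1802]
tcp_rot: [-180.0, -0.0, 174.3]
wrist_force: [-0.3, -0.5, 1.0]
opening: 0.0855
```

Run:
```python
from h import *
s=camera("side")[:,:,::-1].copy(); crop(s,260,150,150,120,5,"pics/m1.png")
t=camera("top")[:,:,::-1].copy();crop(t,250,150,140,130,5,"pics/m1t.png")
o=get_obs();print(o['ee_pos'],o['q'].round(1),o['tcp_rot'])
```

```text
[ 0.6357256  -0.01899235  0.18106013] [-1.7 16.1 15.4 89.3 -0.   4. ] [-1.79999137e+02  3.78157290e-02  1.74276751e+02]
```

View pics/m1.png

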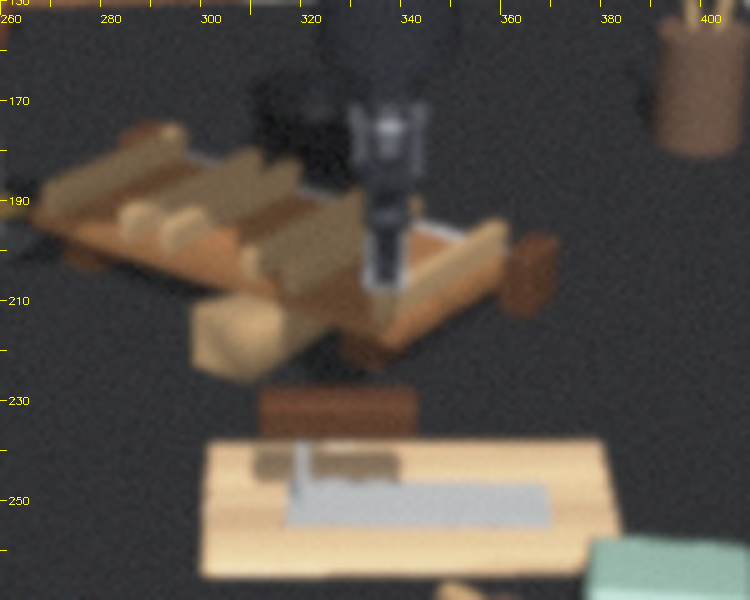

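View pics/m1t.png

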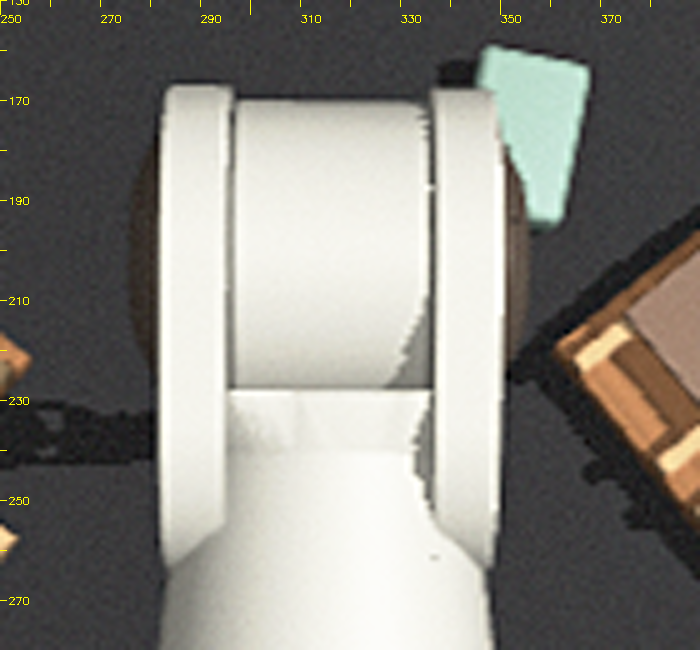

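Request:
apply_moves --pt "1 1 -40 0 0 0 0" --pt "0 0 -40 0 0 0 0" --pt "0 0 -25 0 0 0 0" --pt "0 0 -10 0 0 0 0" --pt "0 0 0 0 0 0 0" --pt "0 0 0 0 0 0 0.4" --pt "0 0 0 0 0 0 0.8" --pt "0 0 0 0 0 0 1" --pt "0 0 0 0 0 0 1" --pt "0 0 0 0 0 0 1" --pt "0 0 0 0 0 0 1" --grip_force 110

```text
time: 21.28
ee_pos: [0.6374, -0.0178, 0.0659]
tcp_rot: [180.0, 0.0, 174.4]
wrist_force: [-1.1, 1.4, 5.6]
opening: 0.0229
```

Request:
apply_moves --pt "0 0 10 0 0 0 1" --pt "0 0 25 0 0 0 1" --pt "0 0 35 0 0 0 1" --pt "0 0 30 0 0 0 1" --pt "-15 -10 0 0 0 -7.9 1" --pt "-15 -10 0 0 0 -7.9 1" --pt "-15 -10 0 0 0 -7.9 1" --pt "-15 -10 0 0 0 -7.9 1" --pt "-15 -11 0 0 0 -7.9 1" --pt "-14 -12 0 0 0 -7.5 1" --pt "0 0 0 0 0 0 1" --pt "0 0 0 0 0 0 1"

```text
time: 22.78
ee_pos: [0.5484, -0.0807, 0.1654]
tcp_rot: [180.0, -0.0, 127.5]
wrist_force: [0.1, -0.1, -0.8]
opening: 0.0224
```

Run:
```python
from h import *
s=camera("side")[:,:,::-1].copy(); crop(s,245,170,180,150,4,"pics/n1.png")
t=camera("top")[:,:,::-1].copy();crop(t,270,150,220,170,3,"pics/n1t.png")
o=get_obs();print(o['ee_pos'],o['q'].round(1),o['tcp_rot'])
```

```text
[ 0.54848901 -0.08054131  0.1652167 ] [-8.4  4.7  0.6 85.9  0.  44.2] [-1.79997928e+02 -9.37329951e-03  1.27473244e+02]
```

View pics/n1.png

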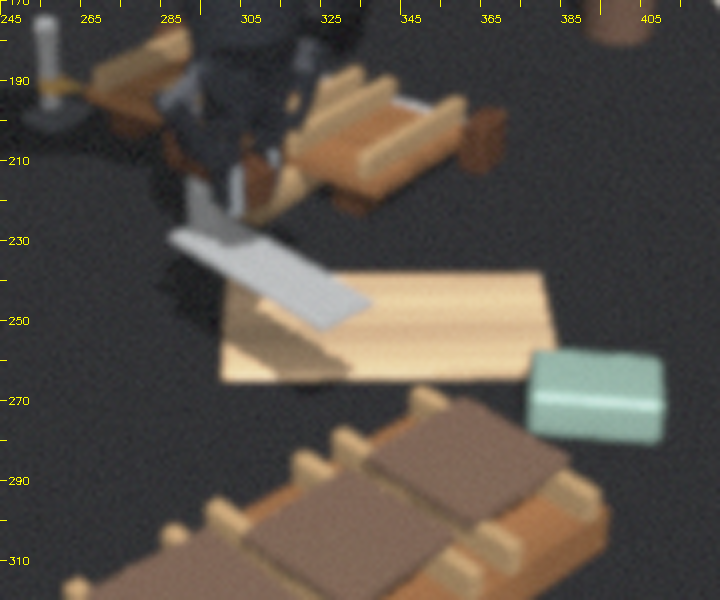

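View pics/n1t.png

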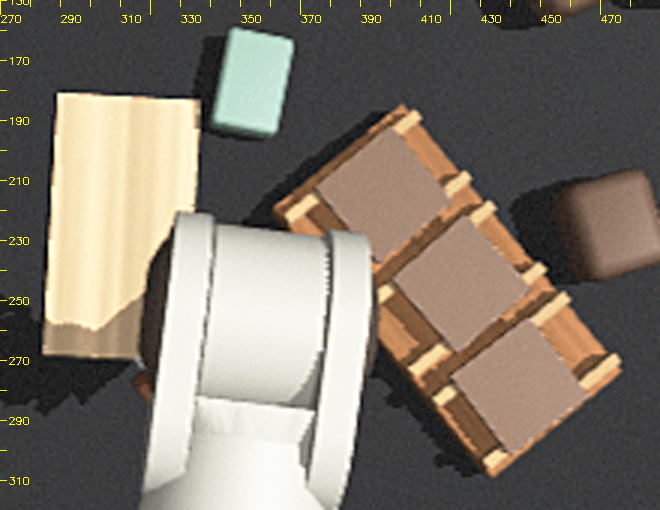

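```bash
cat > ov.py <<'E'
from h import *
from scipy.spatial.transform import Rotation as Rn
ST=[.5899,-.3058,-52.57]
def spM(o,ox=.0258,oz=.060,yawoff=0):
    R=Rn.from_euler('xyz',o['tcp_rot'],degrees=True).as_matrix()@Rn.from_euler('xyz',[180,0,180],degrees=True).as_matrix()
    R=R@Rn.from_euler('z',yawoff,degrees=True).as_matrix()
    M=np.eye(4);M[:3,:3]=R;M[:3,3]=o['ee_pos']-R@np.array([ox,0,oz]);return M
def ov(img,cam,x0,y0,w,h,s,fn,o,**k):
    im=cv2.resize(img[y0:y0+h,x0:x0+w],None,fx=s,fy=s,interpolation=cv2.INTER_CUBIC)
    def pl(M,P,col,cl=True):
        q=((proj(cam,ap(M,P))+.5-np.array([x0,y0]))*s).round().astype(int); cv2.polylines(im,[q],cl,col,1)
    M=T(ST[0],ST[1],0,ST[2])
    pl(M,[(-.075,-.155,.03),(.075,-.155,.03),(.075,.155,.03),(-.075,.155,.03)],(0,255,0))
    for y in(-139,-69,-35,35,69,139):
        y*=.001; pl(M,[(-.075,y-.005,.05),(.075,y-.005,.05),(.075,y+.005,.05),(-.075,y+.005,.05)],(255,0,0))
    M=spM(o,**k); pl(M,[(-.03,-.023,.003),(.125,-.023,.003),(.125,.023,.003),(-.03,.023,.003)],(0,0,255))
    from ren import rackM
    M=rackM(3.5)
    pl(M,[(-.15,-.155,.012),(-.15,.155,.012),(0,.155,.012),(0,-.155,.012)],(0,255,0))
    for y in(-139,-69,-35,35,69,139):
        y*=.001; pl(M,[(-.15,y-.005,.032),(0,y-.005,.032),(0,y+.005,.032),(-.15,y+.005,.032)],(255,0,0))
    cv2.imwrite(fn,im)
E
python3 - <<'E'
from ov import *
o=get_obs()
ov(camera("side")[:,:,::-1],"side",245,170,180,195,4,"pics/n2.png",o)
ov(camera("top")[:,:,::-1],"top",270,150,220,170,3,"pics/n2t.png",o)
c=cc((245,170),4)
print(proj("side",ap(spM(o),[(.125,.023,.003),(.125,-.023,.003)])),c(372,301),c(323,329))
E
```

```text
[[337.71988283 244.98705929]
 [324.66159244 251.68842274]] (337.625, 244.875) (325.375, 251.875)
```

View pics/n2.png

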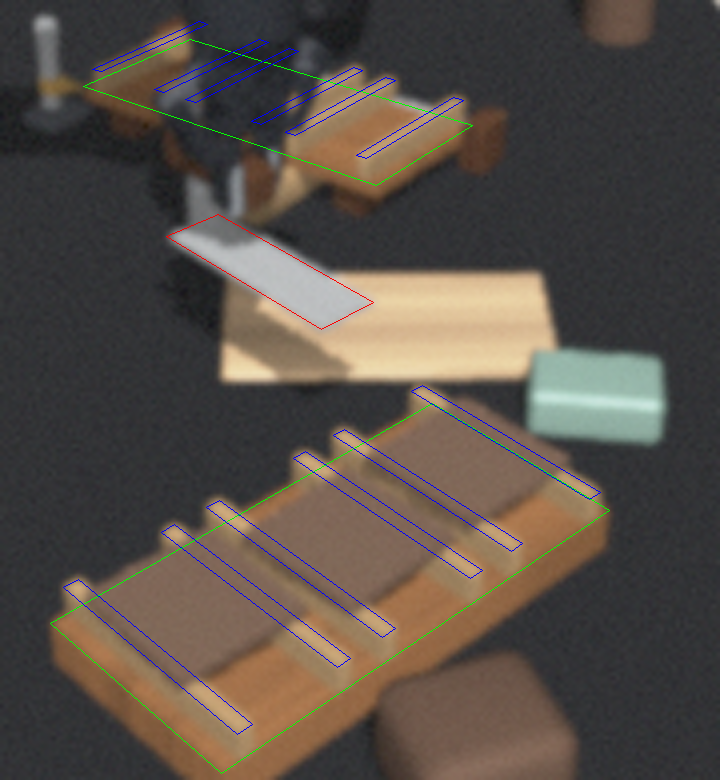

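View pics/n2t.png

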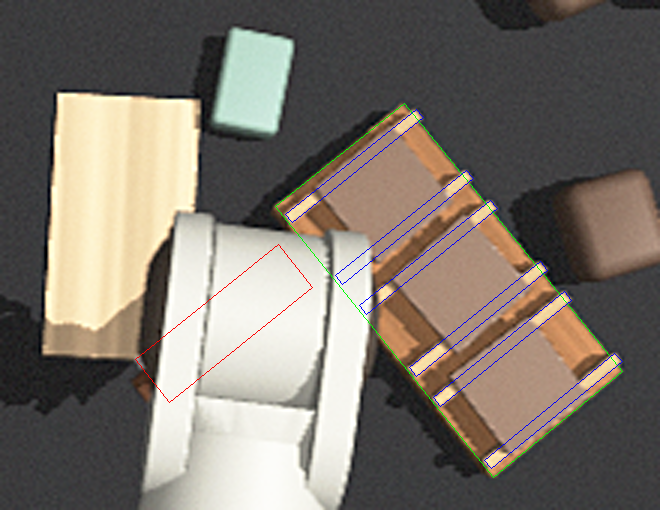

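Request:
apply_moves --pt "0 0 -30 0 0 0 1" --pt "0 0 -30 0 0 0 1" --pt "0 0 -7 0 0 0 1" --pt "0 0 0 0 0 0 1" --pt "0 0 0 0 0 0 1"

```text
time: 23.6
ee_pos: [0.5488, -0.0809, 0.0997]
tcp_rot: [179.9, 0.1, 127.4]
wrist_force: [0.5, 0.7, -1.5]
opening: 0.0225
```

Run:
```python
from ov import *
o=get_obs();print(o['ee_pos'])
ov(camera("side")[:,:,::-1],"side",245,170,180,195,4,"pics/n3.png",o)
```

```text
[ 0.54882786 -0.08091292  0.09974183]
```

View pics/n3.png

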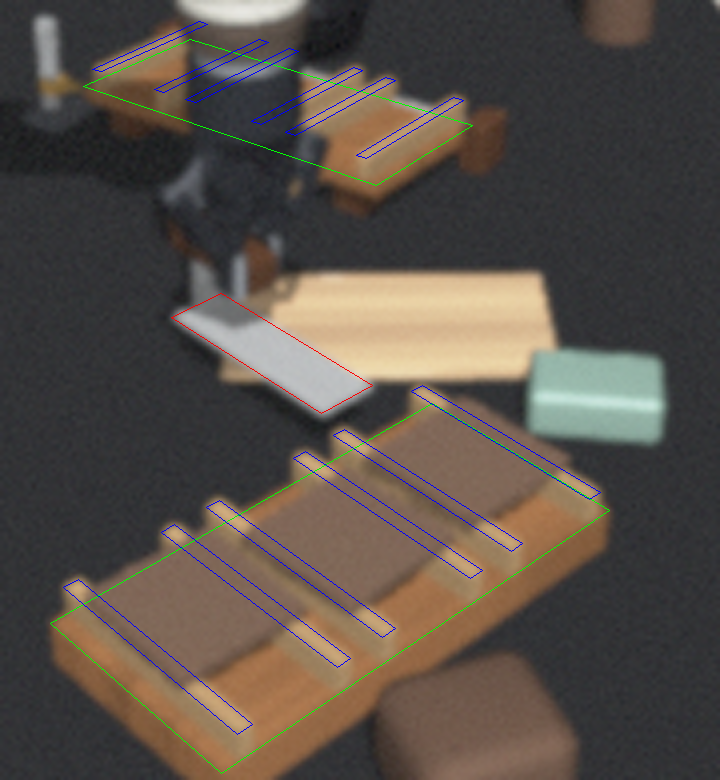

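Request:
apply_moves --pt "7.2 -9.55 0 0 0 0 1" --pt "7.2 -9.55 -0.5 0 0 0 1" --pt "7.2 -9.55 -0.5 0 0 0 1" --pt "7.2 -9.55 -0.5 0 0 0 1" --pt "7.2 -9.55 0 0 0 0 1" --pt "7.2 -9.55 0 0 0 0 1" --pt "7.2 -9.55 0 0 0 0 1" --pt "7.2 -9.55 0 0 0 0 1" --pt "7.2 -9.55 0 0 0 0 1" --pt "7.2 -9.55 0 0 0 0 1" --pt "7.2 -9.55 0 0 0 0 1" --pt "7.2 -9.55 0 0 0 0 1" --pt "7.2 -9.55 0 0 0 0 1" --pt "0 0 0 0 0 0 1" --pt "0 0 0 0 0 0 1"

```text
time: 25.52
ee_pos: [0.6416, -0.2049, 0.0967]
tcp_rot: [-180.0, -0.0, 127.4]
wrist_force: [0.4, 0.6, -1.7]
opening: 0.0227
```

Run:
```python
from ov import *
o=get_obs();print(o['ee_pos'],o['wrist_force'])
print("TCP stand local",ap(np.linalg.inv(T(ST[0],ST[1],0,ST[2])),o['ee_pos'])*1000)
ov(camera("side")[:,:,::-1],"side",245,170,180,195,4,"pics/n4.png",o)
```

```text
[ 0.64161244 -0.20492239  0.09671218] [ 0.36359602  0.60537534 -1.70062266]
TCP stand local [[-48.67616047 102.37724609  96.71217654]]
```

View pics/n4.png

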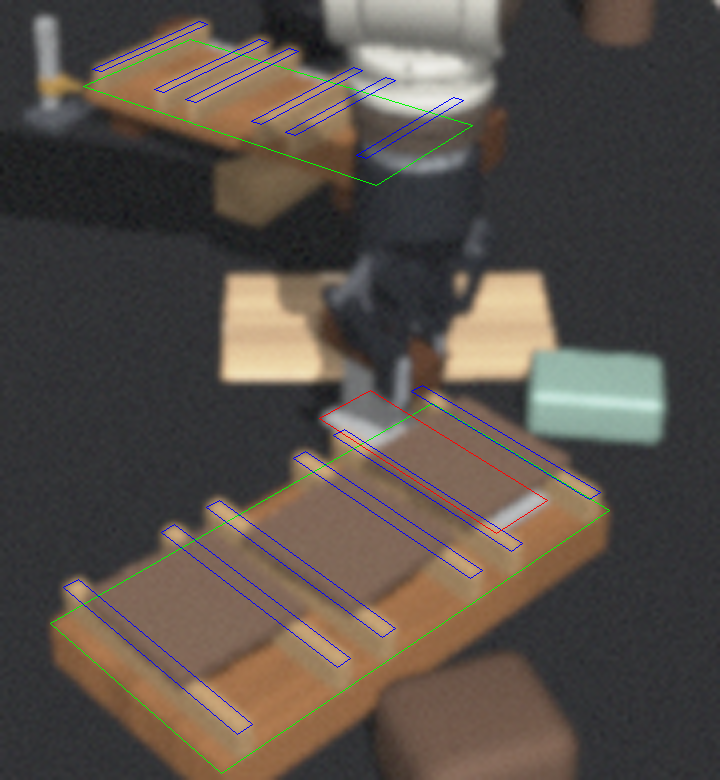

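Run:
```python
from ren import *
for y in(-104,0,104):
    for z in(64,44,20):
        print(y,z,(ap(rackM(3.45),[(-.1279,y*.001,(z+60)*.001)])*1000).round(1))
print((rackM(3.45)[:3,2]*24),rackM(3.45)[:3,0])
```

```text
-104 64 [[644.2 184.3 151.5]]
-104 44 [[643.5 183.3 131.5]]
-104 20 [[642.5 182.2 107.6]]
0 64 [[565.1 251.7 151.5]]
0 44 [[564.3 250.8 131.5]]
0 20 [[563.4 249.7 107.6]]
104 64 [[486.  319.2 151.5]]
104 44 [[485.2 318.3 131.5]]
104 20 [[484.3 317.2 107.6]]
[ 0.93706265  1.09899914 23.95650464] [ 0.64764289  0.75956392 -0.06017748]
```

Request:
apply_moves --pt "0 0 3 0 0 0 1" --pt "0 0 3 0 0 0 1" --pt "0 0 3 0 0 0 1" --pt "0 0 3 0 0 0 1" --pt "0 0 3 0 0 0 1" --pt "0 0 5 0 0 0 1" --pt "0 0 8 0 0 0 1" --pt "0 0 10 0 0 0 1" --pt "0 0 10 0 0 0 1" --pt "0 0 8 0 0 0 1" --pt "0 0 4 0 0 0 1" --pt "0 0 0 0 0 0 1"

```text
time: 27.08
ee_pos: [0.6418, -0.2051, 0.1571]
tcp_rot: [180.0, 0.0, 127.4]
wrist_force: [-0.5, -0.7, -3.4]
opening: 0.0225
```

Run:
```python
from ov import *
o=get_obs();print(o['ee_pos'],o['wrist_force'])
ov(camera("side")[:,:,::-1],"side",245,170,180,195,4,"pics/n5.png",o)
```

```text
[ 0.64183774 -0.20506246  0.15708027] [-0.5341115  -0.74161496 -3.37792376]
```

View pics/n5.png

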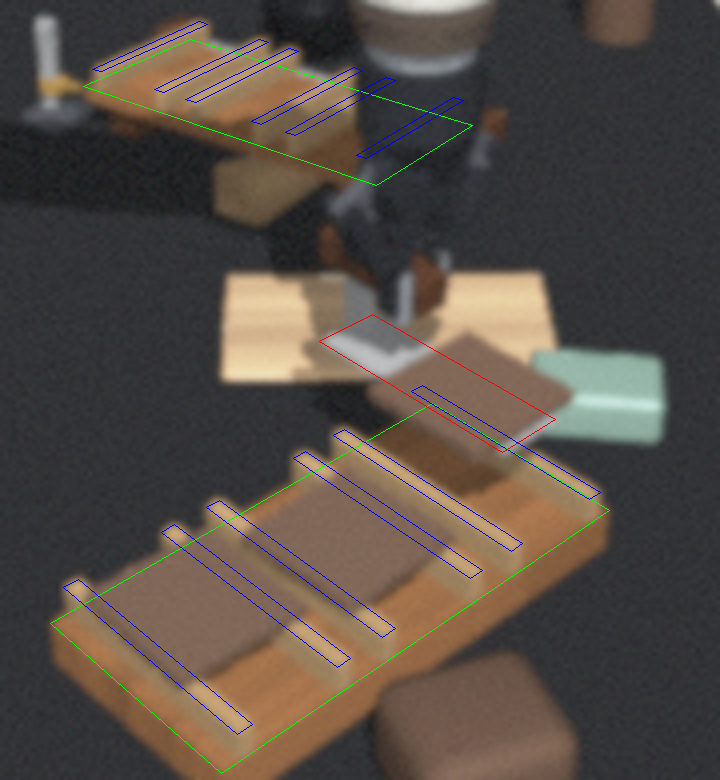

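Request:
apply_moves --pt "0 5 3 0 0 1.5 1" --pt "0 10 3 0 0 3 1" --pt "0 16 3 0 0 4.5 1" --pt "0 20 3 0 0 5.5 1" --pt "0 22 3 0 0 6 1" --pt "0 24 3 0 0 6 1" --pt "0 24 3 0 0 6 1" --pt "0 24 2 0 0 6 1" --pt "0 24 2 0 0 6 1" --pt "0 24 0 0 0 6 1" --pt "0 24 0 0 0 6 1" --pt "0 24 0 0 0 6 1" --pt "0 24 0 0 0 6 1" --pt "0 24 0 0 0 6 1" --pt "0 24 0 0 0 6 1" --pt "1 24 0 0 0 6 1" --pt "1 20 0 0 0 6 1" --pt "0 16 0 0 0 4.5 1" --pt "0 11 0 0 0 3 1" --pt "0 5 0 0 0 2 1"

```text
time: 29.62
ee_pos: [0.6436, 0.1845, 0.1817]
tcp_rot: [180.0, -0.0, -130.5]
wrist_force: [-1.0, -0.5, -3.9]
opening: 0.0229
```

Request:
apply_moves --pt "0 0 0 0 0 0 1" --pt "0 0 0 0 0 0 1"

```text
time: 29.88
ee_pos: [0.6438, 0.1834, 0.1819]
tcp_rot: [-180.0, -0.0, -130.7]
wrist_force: [-0.2, 0.7, -2.5]
opening: 0.0227
```

Run:
```python
from ov import *
o=get_obs();print(o['ee_pos'],o['wrist_force'],o['tcp_rot'],o['q'].round(1))
ov(camera("side")[:,:,::-1],"side",245,130,170,110,4,"pics/n6.png",o)
ov(camera("top")[:,:,::-1],"top",120,150,180,180,4,"pics/n6t.png",o)
```

```text
[0.64375625 0.18343078 0.18185357] [-0.23085537  0.6680905  -2.45679021] [-1.79994438e+02 -7.45223312e-03 -1.30707919e+02] [ 15.9  21.1  21.7  90.7  -0.  -33.4]
```

View pics/n6.png

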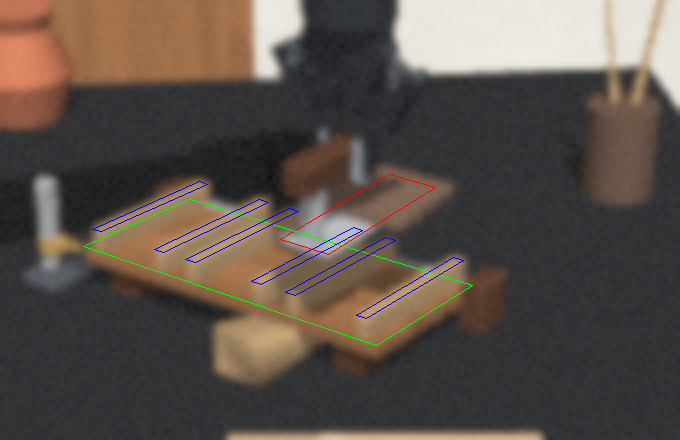

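View pics/n6t.png

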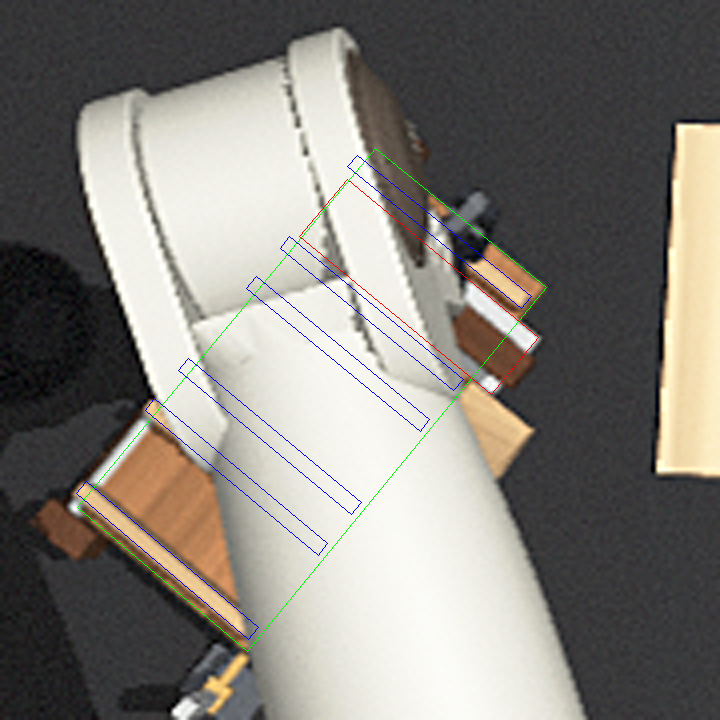

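Request:
apply_moves --pt "0 0 -8 -0.9 0.75 0.2 1" --pt "0 0 -12 -0.9 0.75 0 1" --pt "0 0 -12 -0.83 0.74 0 1" --pt "0 0 -10 0 0 0 1" --pt "0 0 -6 0 0 0 1" --pt "0 0 -2 0 0 0 1" --pt "0 0 0 0 0 0 1" --pt "0 0 0 0 0 0 1"

```text
time: 30.98
ee_pos: [0.6439, 0.1839, 0.1324]
tcp_rot: [-180.0, -3.4, -130.4]
wrist_force: [0.1, 0.2, -4.3]
opening: 0.0222
```

Run:
```python
from ov import *
from ren import rackM
o=get_obs();print(o['ee_pos'],o['wrist_force'],o['tcp_rot'],o['q'].round(1))
print(ap(np.linalg.inv(rackM(3.45)),o['ee_pos'])*1000)
ov(camera("side")[:,:,::-1],"side",245,130,170,110,4,"pics/n7.png",o)
```

```text
[0.643872   0.18393794 0.13241502] [ 0.10954345  0.23751036 -4.29147002] [-179.96812136   -3.41310125 -130.44443306] [ 16.7  23.9  19.9  88.9  -1.9 -32.8]
[[-127.2345855 -103.9196587  104.9485645]]
```

View pics/n7.png

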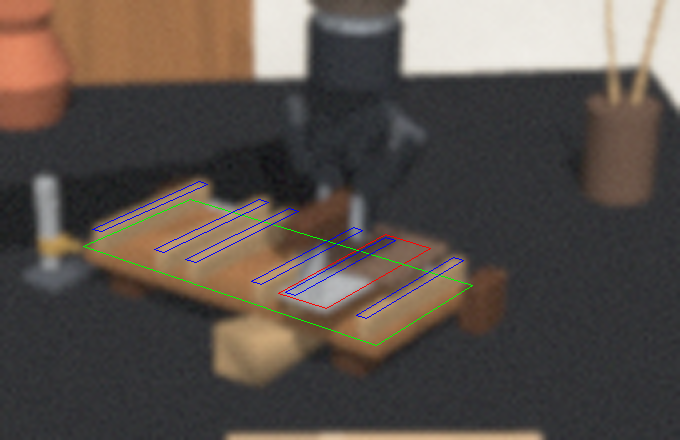

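Request:
apply_moves --pt "-0.1 -0.1 -4 0 0 0 1" --pt "-0.1 -0.1 -4 0 0 0 1" --pt "-0.1 -0.1 -3 0 0 0 1" --pt "-0.1 -0.1 -2 0 0 0 1" --pt "-0.1 -0.1 -2 0 0 0 1" --pt "-0.1 -0.1 -2 0 0 0 1" --pt "-0.1 -0.2 -3 0 0 0 1" --pt "-0.1 -0.2 -4 0 0 0 1" --pt "0 0 0 0 0 0 1" --pt "0 0 0 0 0 0 1"

```text
time: 32.28
ee_pos: [0.6429, 0.1829, 0.1079]
tcp_rot: [-180.0, -3.5, -130.4]
wrist_force: [-0.1, -0.5, -1.3]
opening: 0.0229
```

Run:
```python
from ov import *
from ren import rackM
o=get_obs();print(o['ee_pos'],o['wrist_force'],o['tcp_rot'])
print(ap(np.linalg.inv(rackM(3.45)),o['ee_pos'])*1000)
ov(camera("side")[:,:,::-1],"side",245,130,170,110,4,"pics/n8.png",o)
```

```text
[0.64293072 0.18293937 0.10787529] [-0.0772629  -0.50868109 -1.33080699] [-179.99497442   -3.45273493 -130.43753979]
[[-127.12593864 -103.85128797   80.37082998]]
```

View pics/n8.png

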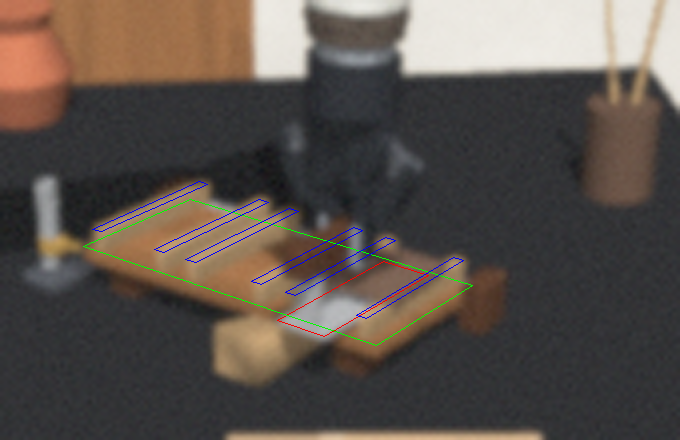

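Request:
apply_moves --pt "-4 -4.7 0.4 0 0 0 1" --pt "-8 -9.4 0.8 0 0 0 1" --pt "-10 -11.7 0.9 0 0 0 1" --pt "-10 -11.7 0.9 0 0 0 1" --pt "-10 -11.7 0.9 0 0 0 1" --pt "-10 -11.7 0.9 0 0 0 1" --pt "-10 -11.7 0.9 0 0 0 1" --pt "-10 -11.7 0.9 0 0 0 1" --pt "-10 -11.7 0.9 0 0 0 1" --pt "-10 -11.7 0.9 0 0 0 1" --pt "-10 -11.7 0.9 0 0 0 1" --pt "-10 -11.7 20 0 0 0 1" --pt "0 0 40 0 0 0 1"

```text
time: 33.95
ee_pos: [0.5294, 0.0507, 0.1779]
tcp_rot: [179.9, -3.5, -130.5]
wrist_force: [1.4, 0.5, -1.3]
opening: 0.0223
```

Run:
```python
from ov import *
from ren import rackM
o=get_obs();print(o['ee_pos'],o['wrist_force'],o['tcp_rot'])
ov(camera("side")[:,:,::-1],"side",245,130,170,110,4,"pics/n9.png",o)
t=camera("top")[:,:,::-1]
ov(t,"top",120,150,180,180,4,"pics/n9t.png",o)
```

```text
[0.52938669 0.05070234 0.17790293] [ 1.43476154  0.53629822 -1.29700617] [ 179.92461304   -3.54685219 -130.47937054]
```

View pics/n9.png

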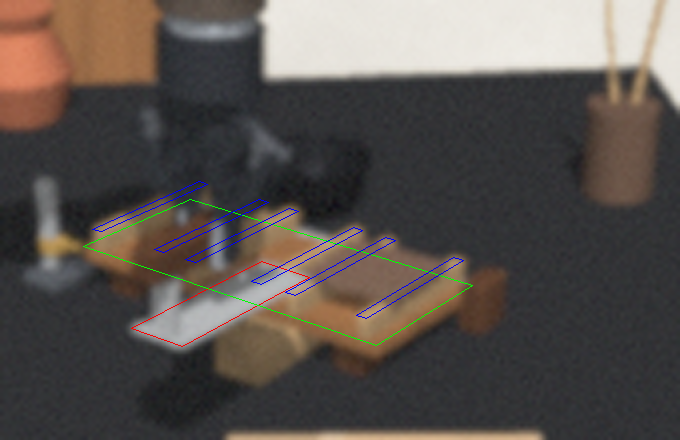

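View pics/n9t.png

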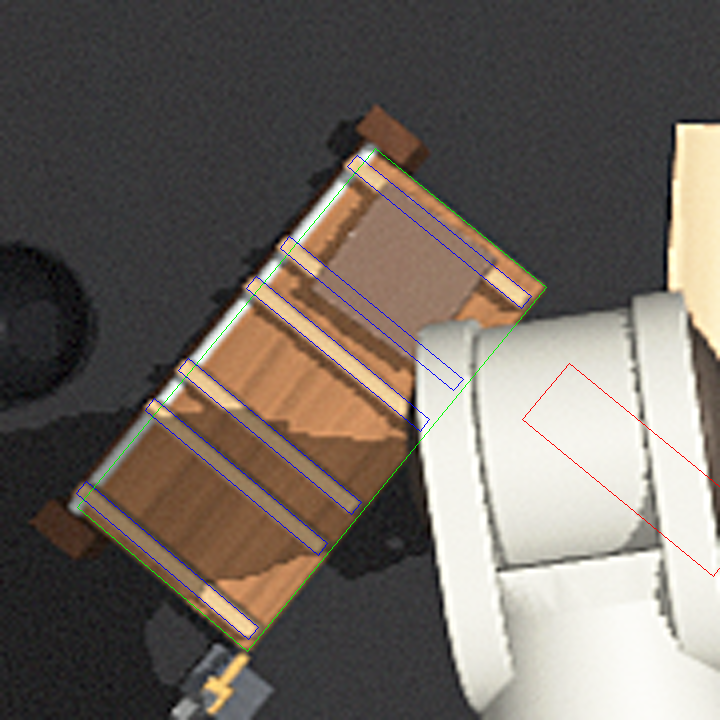

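Request:
apply_moves --pt "0 0 0 2.68 -2.28 0 1" --pt "-5.9 -17.8 0 0 0 -9.3 1" --pt "-5.9 -17.8 0 0 0 -9.3 1" --pt "-5.9 -17.8 0 0 0 -9.3 1" --pt "-5.9 -17.8 0 0 0 -9.3 1" --pt "-5.9 -17.8 0 0 0 -9.3 1" --pt "-5.9 -17.8 0 0 0 -9.3 1" --pt "-5.9 -17.8 0 0 0 -9.3 1" --pt "-5.9 -17.8 0 0 0 -9.3 1" --pt "-5.9 -17.8 0 0 0 -9.3 1" --pt "-5.9 -17.8 0 0 0 -9.3 1" --pt "-5.7 -17.4 0 0 0 -9.1 1" --pt "0 0 -40 0 0 0 1" --pt "0 0 -35 0 0 0 1" --pt "0 0 0 0 0 0 1" --pt "0 0 0 0 0 0 1"

```text
time: 36.05
ee_pos: [0.4667, -0.1438, 0.1038]
tcp_rot: [179.9, 0.1, 127.5]
wrist_force: [0.4, 0.3, -2.3]
opening: 0.0228
```

```bash
cat > st.py <<'E'
import sys
from ov import *
o=get_obs();print(o['ee_pos'],o['wrist_force'],o['tcp_rot'])
print("TCP stand local",ap(np.linalg.inv(T(ST[0],ST[1],0,ST[2])),o['ee_pos'])*1000)
ov(camera("side")[:,:,::-1],"side",215,180,200,195,4,f"pics/{sys.argv[1]}.png",o)
E
python3 st.py p1
```

```text
[ 0.46668419 -0.14376111  0.10382232] [ 0.38021076  0.28764313 -2.26951736] [1.79945216e+02 1.43354623e-01 1.27467113e+02]
TCP stand local [[-203.56406018    0.64064846  103.82232475]]
```

View pics/p1.png

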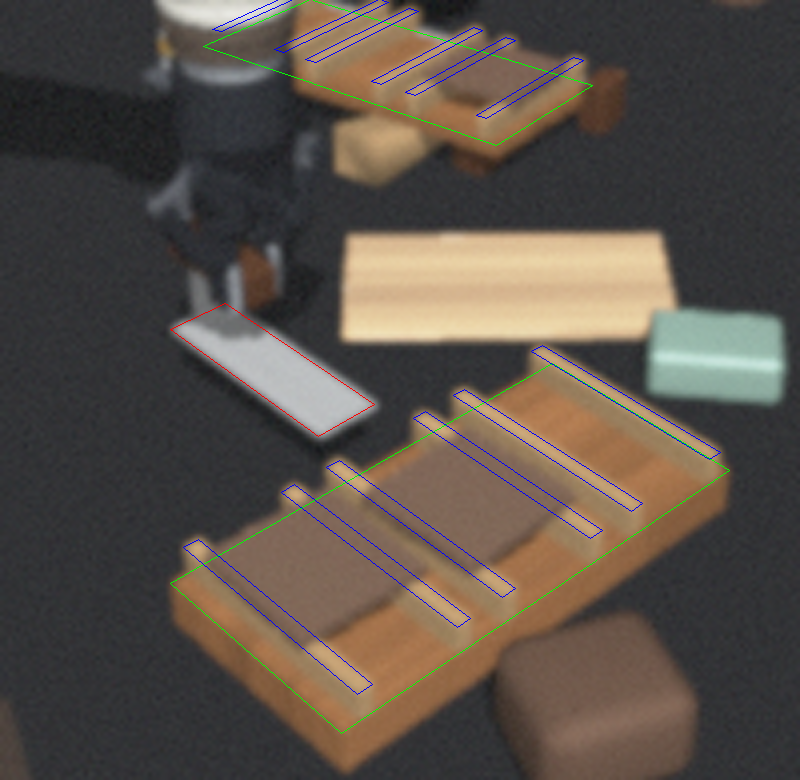

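Request:
apply_moves --pt "0 0 -6.5 0 0 0 1" --pt "7.4 -9.8 0 0 0 0 1" --pt "7.4 -9.8 0 0 0 0 1" --pt "7.4 -9.8 0 0 0 0 1" --pt "7.4 -9.8 0 0 0 0 1" --pt "7.4 -9.8 0 0 0 0 1" --pt "7.4 -9.8 0 0 0 0 1" --pt "7.4 -9.8 0 0 0 0 1" --pt "7.4 -9.8 0 0 0 0 1" --pt "7.4 -9.8 0 0 0 0 1" --pt "7.4 -9.8 0 0 0 0 1" --pt "7.4 -9.8 0 0 0 0 1" --pt "7.4 -9.8 0 0 0 0 1" --pt "7.4 -9.8 0 0 0 0 1" --pt "0 0 0 0 0 0 1" --pt "0 0 0 0 0 0 1"

```text
time: 38.1
ee_pos: [0.5622, -0.2708, 0.0955]
tcp_rot: [-180.0, 0.0, 127.5]
wrist_force: [0.1, 0.1, -2.2]
opening: 0.0224
```

```bash
python3 st.py p2
```

```text
[ 0.56224865 -0.27081205  0.09550593] [ 0.10876464  0.08622716 -2.19211329] [-1.79991659e+02  3.68879025e-02  1.27458374e+02]
TCP stand local [[-44.59006832  -0.69245298  95.5059263 ]]
```

View pics/p2.png

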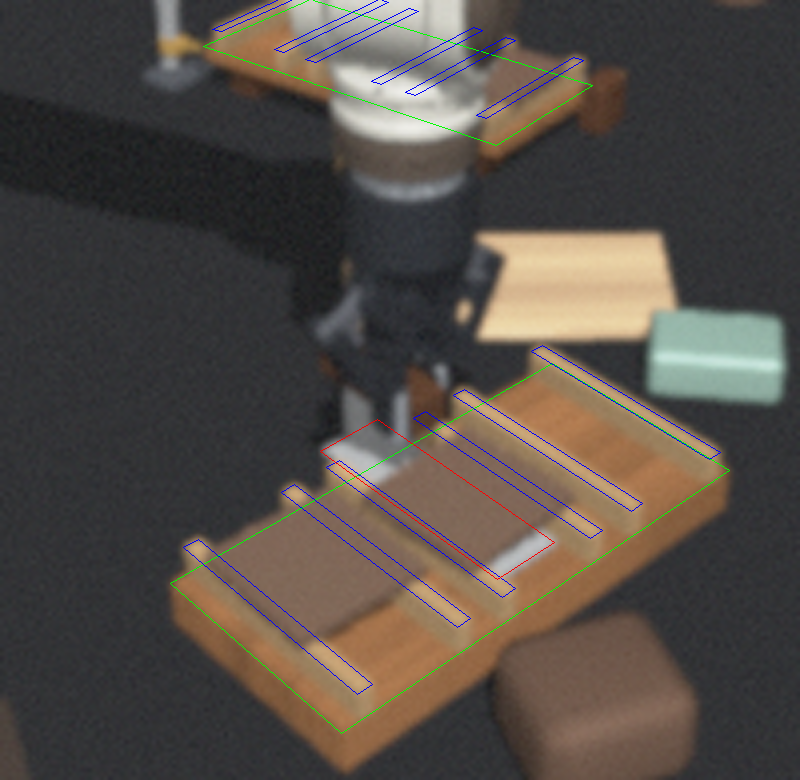

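Request:
apply_moves --pt "0 0 3 0 0 0 1" --pt "0 0 3 0 0 0 1" --pt "0 0 3 0 0 0 1" --pt "0 0 3 0 0 0 1" --pt "0 0 3 0 0 0 1" --pt "0 0 5 0 0 0 1" --pt "0 0 8 0 0 0 1" --pt "0 0 10 0 0 0 1" --pt "0 0 12 0 0 0 1" --pt "0 0 12 0 0 0 1" --pt "0 0 12 0 0 0 1" --pt "0 0 8 0 0 0 1" --pt "0 0 4 0 0 0 1" --pt "0 0 0 0 0 0 1"

```text
time: 39.9
ee_pos: [0.5625, -0.271, 0.1817]
tcp_rot: [180.0, 0.1, 127.5]
wrist_force: [-0.4, -1.1, -4.5]
opening: 0.0225
```

```bash
python3 st.py p3
```

```text
[ 0.56246145 -0.27097272  0.18171228] [-0.41038398 -1.09465499 -4.47818001] [1.79998759e+02 7.01886127e-02 1.27462174e+02]
TCP stand local [[-44.33314539  -0.62111858 181.71227552]]
```

View pics/p3.png

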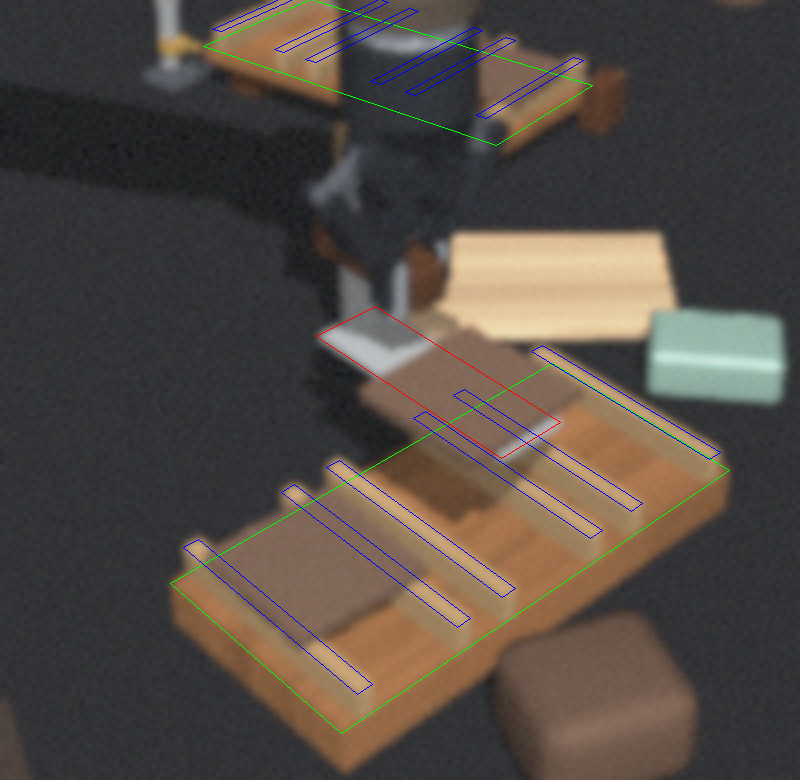

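Request:
apply_moves --pt "0 5 0 0 0 1.5 1" --pt "0 12 0 0 0 3 1" --pt "0 20 0 0 0 4 1" --pt "0 26 0 0 0 5 1" --pt "0 28 0 0 0 5.4 1" --pt "0 28 0 0 0 5.4 1" --pt "0 28 0 0 0 5.4 1" --pt "0 28 0 0 0 5.4 1" --pt "0 28 0 0 0 5.4 1" --pt "0 28 0 0 0 5.4 1" --pt "0 28 0 0 0 5.4 1" --pt "0 28 0 0 0 5.4 1" --pt "0 28 0 0 0 5.4 1" --pt "0 28 0 0 0 5.4 1" --pt "0 28 0 0 0 5.3 1" --pt "0 28 0 0 0 5.3 1" --pt "1 28 0 0 0 5.3 1" --pt "1 28 0 0 0 5.2 1" --pt "1 26 0 0 0 5 1" --pt "0 20 0 0 0 4 1"

```text
time: 42.45
ee_pos: [0.5647, 0.2317, 0.1815]
tcp_rot: [180.0, 0.1, -134.6]
wrist_force: [0.0, -0.2, -2.5]
opening: 0.0231
```

Request:
apply_moves --pt "0 14 0 0 0 3 1" --pt "0 8 0 0 0 1.5 1" --pt "0 2 0 0 0 0 1" --pt "0 0 0 0 0 0 1" --pt "0 0 0 0 0 0 1"

```text
time: 43.08
ee_pos: [0.5655, 0.2535, 0.1817]
tcp_rot: [-180.0, 0.1, -130.5]
wrist_force: [-0.7, 0.4, -3.6]
opening: 0.0228
```

```bash
cat > rk.py <<'E'
import sys
from ov import *
from ren import rackM
o=get_obs();print(o['ee_pos'],o['wrist_force'],o['tcp_rot'])
print("TCP rack",ap(np.linalg.inv(rackM(3.45)),o['ee_pos'])*1000)
ov(camera("side")[:,:,::-1],"side",235,130,180,110,4,f"pics/{sys.argv[1]}.png",o)
if len(sys.argv)>2: ov(camera("top")[:,:,::-1],"top",120,150,180,180,4,f"pics/{sys.argv[1]}t.png",o)
E
python3 rk.py r1
```

```text
[0.56550203 0.25351376 0.18167416] [-0.71870939  0.36076372 -3.60232796] [-1.79996423e+02  6.06095065e-02 -1.30493094e+02]
TCP rack [[-128.10734533    0.85751392  154.24452616]]
```

View pics/r1.png

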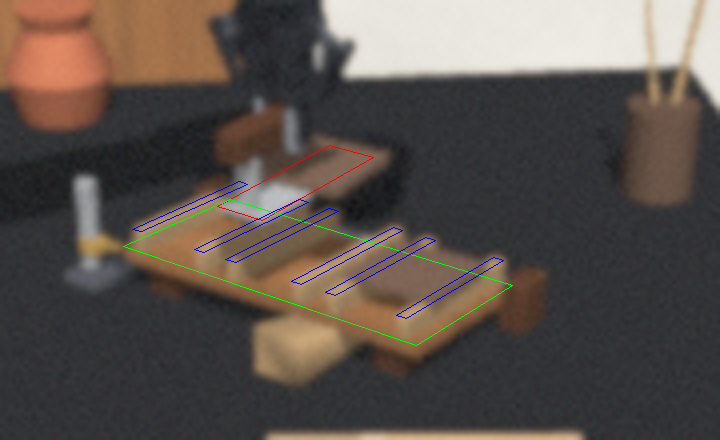

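Request:
apply_moves --pt "-0.4 -0.9 -8 -0.9 0.75 0 1" --pt "-0.4 -0.9 -12 -0.9 0.75 0 1" --pt "-0.4 -0.9 -12 -0.83 0.74 0 1" --pt "0 0 -10 0 0 0 1" --pt "0 0 -6 0 0 0 1" --pt "0 0 -2 0 0 0 1" --pt "0 0 0 0 0 0 1" --pt "0 0 0 0 0 0 1"

```text
time: 44.12
ee_pos: [0.5644, 0.2514, 0.1322]
tcp_rot: [-180.0, -3.3, -130.4]
wrist_force: [0.4, 0.4, -3.2]
opening: 0.0226
```

```bash
python3 rk.py r2
```

```text
[0.56437462 0.2513941  0.1321978 ] [ 0.39459054  0.39740994 -3.23078705] [-179.97734696   -3.3447923  -130.4419165 ]
TCP rack [[-127.47016794    0.34013751  104.71674676]]
```

View pics/r2.png

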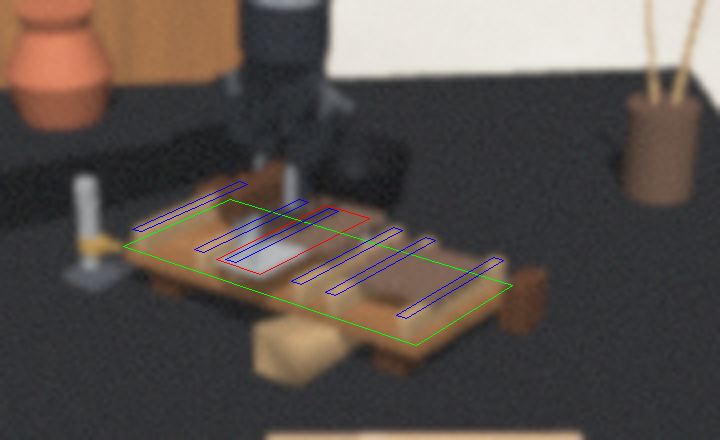

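Request:
apply_moves --pt "-0.1 -0.1 -4 0 0 0 1" --pt "-0.1 -0.1 -4 0 0 0 1" --pt "-0.1 -0.1 -3 0 0 0 1" --pt "-0.1 -0.1 -2 0 0 0 1" --pt "-0.1 -0.1 -2 0 0 0 1" --pt "-0.1 -0.1 -2 0 0 0 1" --pt "-0.1 -0.2 -3 0 0 0 1" --pt "-0.1 -0.2 -4 0 0 0 1" --pt "0 0 0 0 0 0 1" --pt "0 0 0 0 0 0 1"

```text
time: 45.42
ee_pos: [0.5634, 0.2504, 0.1077]
tcp_rot: [-180.0, -3.4, -130.4]
wrist_force: [0.4, -0.6, -2.1]
opening: 0.0225
```

Request:
apply_moves --pt "-4 -4.7 0.4 0 0 0 1" --pt "-8 -9.4 0.8 0 0 0 1" --pt "-10 -11.7 0.9 0 0 0 1" --pt "-10 -11.7 0.9 0 0 0 1" --pt "-10 -11.7 0.9 0 0 0 1" --pt "-10 -11.7 0.9 0 0 0 1" --pt "-10 -11.7 0.9 0 0 0 1" --pt "-10 -11.7 0.9 0 0 0 1" --pt "-10 -11.7 0.9 0 0 0 1" --pt "-10 -11.7 0.9 0 0 0 1" --pt "-10 -11.7 0.9 0 0 0 1" --pt "-10 -11.7 20 0 0 0 1" --pt "0 0 40 0 0 0 1"

```text
time: 47.05
ee_pos: [0.4498, 0.118, 0.1765]
tcp_rot: [179.9, -3.5, -130.5]
wrist_force: [1.4, 0.9, -2.2]
opening: 0.0227
```

```bash
python3 rk.py r3 t
```

```text
[0.44977763 0.11802947 0.17650002] [ 1.3695935   0.9210495  -2.23762387] [ 179.91436071   -3.52698061 -130.47125963]
TCP rack [[-305.65304262    1.01243849  138.35733683]]
```

View pics/r3.png

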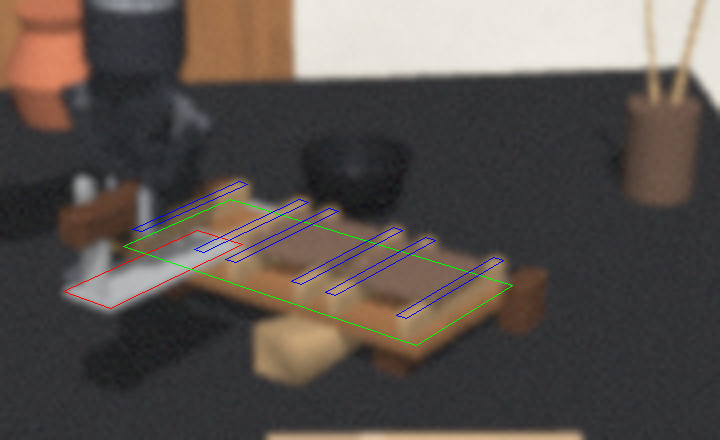

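View pics/r3t.png

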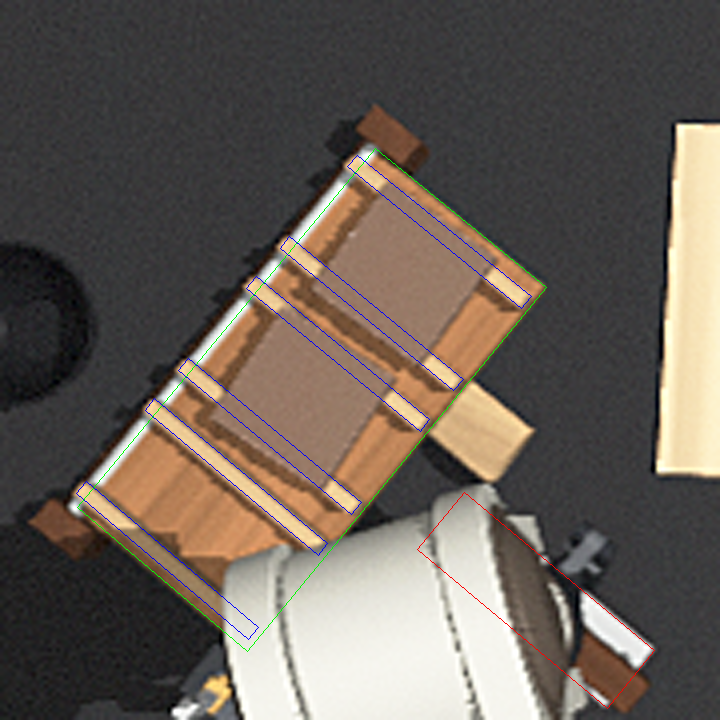

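Request:
apply_moves --pt "0 0 0 2.66 -2.27 0 1" --pt "-5.5 -27 0 0 0 -8.5 1" --pt "-5.5 -27 0 0 0 -8.5 1" --pt "-5.5 -27 0 0 0 -8.5 1" --pt "-5.5 -27 0 0 0 -8.5 1" --pt "-5.5 -27 0 0 0 -8.5 1" --pt "-5.5 -27 0 0 0 -8.5 1" --pt "-5.5 -27 0 0 0 -8.5 1" --pt "-5.5 -27 0 0 0 -8.5 1" --pt "-5.5 -27 0 0 0 -8.5 1" --pt "-5.5 -27 0 0 0 -8.5 1" --pt "-5.5 -27 0 0 0 -8.5 1" --pt "-5.2 -27.4 0 0 0 -8.5 1" --pt "0 0 -40 0 0 0 1" --pt "0 0 -33 0 0 0 1" --pt "0 0 0 0 0 0 1" --pt "0 0 0 0 0 0 1"

```text
time: 49.28
ee_pos: [0.3859, -0.2053, 0.105]
tcp_rot: [180.0, 0.2, 127.6]
wrist_force: [0.5, 0.4, -2.1]
opening: 0.0224
```

```bash
sed -i 's/215,180,200,195,4/195,180,200,195,4/' st.py; python3 st.py s1
```

```text
[ 0.38592084 -0.20526239  0.10497415] [ 0.53534597  0.43099569 -2.06965369] [1.79980812e+02 1.58866919e-01 1.27573372e+02]
TCP stand local [[-203.8134096  -100.87320642  104.97415353]]
```

View pics/s1.png

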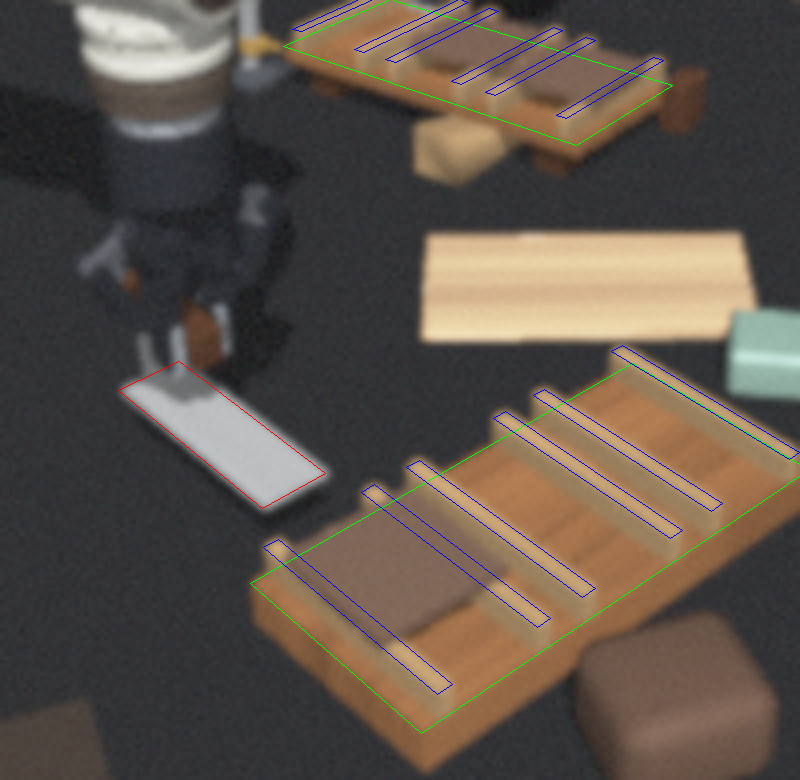

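Request:
apply_moves --pt "0 0 -8 0 0 0 1" --pt "7.2 -9.65 0 0 0 0 1" --pt "7.2 -9.65 0 0 0 0 1" --pt "7.2 -9.65 0 0 0 0 1" --pt "7.2 -9.65 0 0 0 0 1" --pt "7.2 -9.65 0 0 0 0 1" --pt "7.2 -9.65 0 0 0 0 1" --pt "7.2 -9.65 0 0 0 0 1" --pt "7.2 -9.65 0 0 0 0 1" --pt "7.2 -9.65 0 0 0 0 1" --pt "7.2 -9.65 0 0 0 0 1" --pt "7.2 -9.65 0 0 0 0 1" --pt "7.2 -9.65 0 0 0 0 1" --pt "0 0 0 0 0 0 1" --pt "0 0 0 0 0 0 1"

```text
time: 51.2
ee_pos: [0.472, -0.3208, 0.0958]
tcp_rot: [-180.0, 0.1, 127.6]
wrist_force: [-0.1, -0.2, -2.2]
opening: 0.0225
```

```bash
python3 st.py s2
```

```text
[ 0.47195304 -0.32077116  0.09578316] [-0.12429876 -0.21323896 -2.23913763] [-1.79991275e+02  7.51442406e-02  1.27560864e+02]
TCP stand local [[ -59.79863946 -102.76061072   95.78315858]]
```

View pics/s2.png

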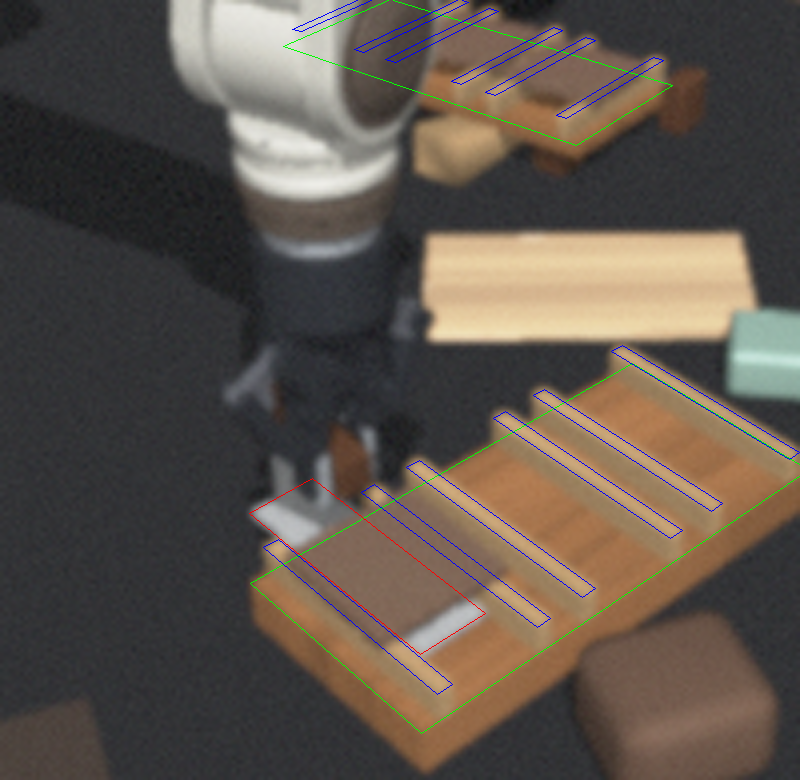

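Request:
apply_moves --pt "0 0 3 0 0 0 1" --pt "0 0 3 0 0 0 1" --pt "0 0 3 0 0 0 1" --pt "0 0 3 0 0 0 1" --pt "0 0 3 0 0 0 1" --pt "0 0 5 0 0 0 1" --pt "0 0 8 0 0 0 1" --pt "0 0 10 0 0 0 1" --pt "0 0 12 0 0 0 1" --pt "0 0 12 0 0 0 1" --pt "0 0 12 0 0 0 1" --pt "0 0 8 0 0 0 1" --pt "0 0 4 0 0 0 1" --pt "0 0 0 0 0 0 1"

```text
time: 53.0
ee_pos: [0.4722, -0.321, 0.182]
tcp_rot: [180.0, 0.1, 127.6]
wrist_force: [0.4, -1.0, -3.3]
opening: 0.0225
```

```bash
python3 st.py s3
```

```text
[ 0.47216501 -0.32095149  0.18199405] [ 0.43366087 -1.03399451 -3.28307296] [1.79998904e+02 1.07929713e-01 1.27562011e+02]
TCP stand local [[ -59.52660935 -102.70189421  181.99404502]]
```

View pics/s3.png

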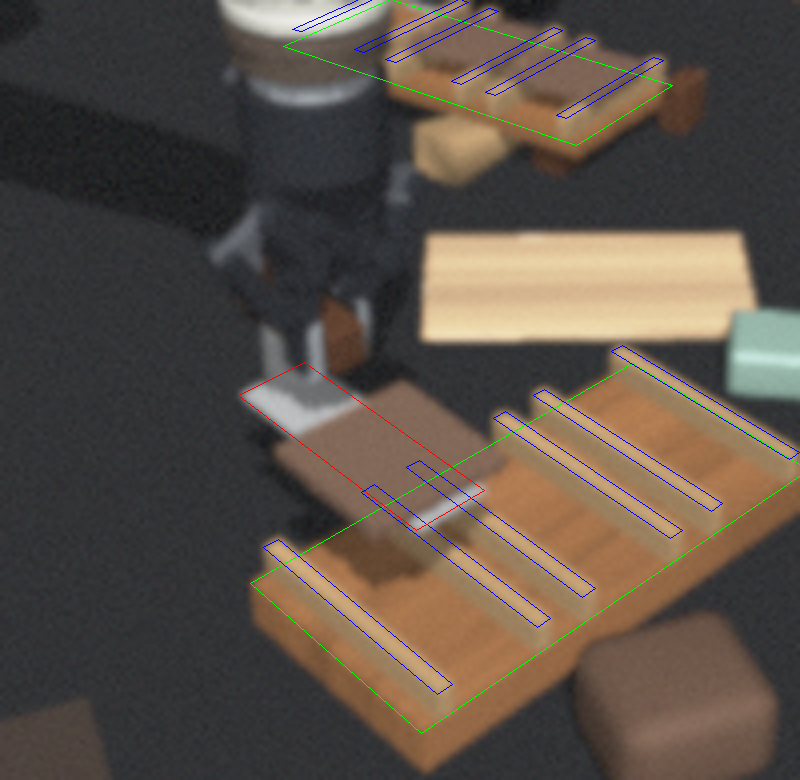

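Request:
apply_moves --pt "0 5 0 0 0 1 1" --pt "0 12 0 0 0 2 1" --pt "0 20 0 0 0 3 1" --pt "0 26 0 0 0 4 1" --pt "0 30 0 0 0 4.8 1" --pt "0 30 0 0 0 4.8 1" --pt "0 30 0 0 0 4.8 1" --pt "0 30 0 0 0 4.8 1" --pt "0 30 0 0 0 4.8 1" --pt "0 30 0 0 0 4.8 1" --pt "0 30 0 0 0 4.8 1" --pt "0 30 0 0 0 4.8 1" --pt "0 30 0 0 0 4.8 1" --pt "0 30 0 0 0 4.8 1" --pt "1 30 0 0 0 4.8 1" --pt "2 30 0 0 0 4.8 1" --pt "2 30 0 0 0 4.8 1" --pt "2 30 0 0 0 4.8 1" --pt "2 30 0 0 0 4.8 1" --pt "2 30 0 0 0 4.8 1"

```text
time: 55.55
ee_pos: [0.482, 0.2238, 0.1821]
tcp_rot: [180.0, 0.1, -145.3]
wrist_force: [-0.1, 0.2, -3.7]
opening: 0.0224
```

Request:
apply_moves --pt "2 30 0 0 0 4.8 1" --pt "1 28 0 0 0 4.4 1" --pt "0 21 0 0 0 3 1" --pt "0 13 0 0 0 2 1" --pt "0 6 0 0 0 1 1" --pt "0 0 0 0 0 0 1" --pt "0 0 0 0 0 0 1"

```text
time: 56.42
ee_pos: [0.4862, 0.3194, 0.182]
tcp_rot: [-180.0, 0.1, -130.5]
wrist_force: [0.2, 0.3, -3.8]
opening: 0.0226
```

```bash
sed -i 's/235,130,180,110,4/215,110,200,130,4/' rk.py; python3 rk.py u1
```

```text
[0.48622928 0.31943798 0.18200897] [ 0.24013354  0.25460417 -3.7832253 ] [-1.79990679e+02  1.00802292e-01 -1.30501289e+02]
TCP rack [[-129.39427122  103.95243077  154.50235142]]
```

View pics/u1.png

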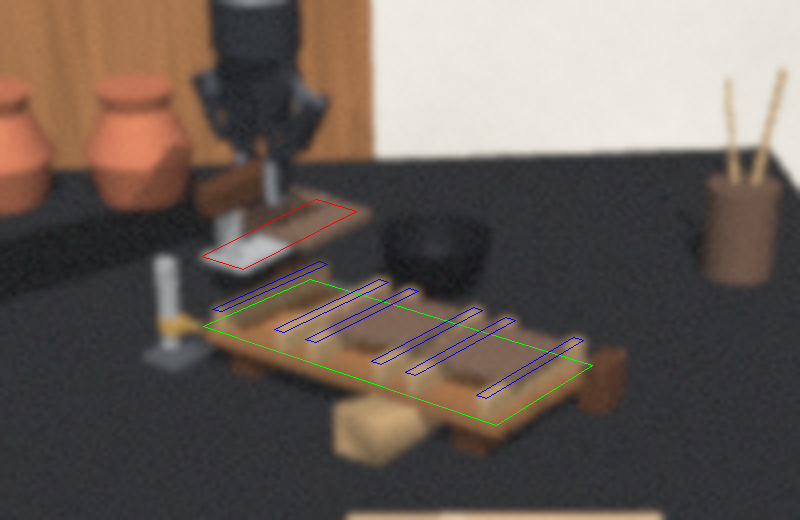

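Request:
apply_moves --pt "-0.3 -0.4 -8 -0.9 0.75 0 1" --pt "-0.3 -0.4 -12 -0.9 0.75 0 1" --pt "-0.3 -0.3 -12 -0.83 0.74 0 1" --pt "0 0 -10 0 0 0 1" --pt "0 0 -6 0 0 0 1" --pt "0 0 -2 0 0 0 1" --pt "0 0 0 0 0 0 1" --pt "0 0 0 0 0 0 1"

```text
time: 57.48
ee_pos: [0.4854, 0.319, 0.1325]
tcp_rot: [-180.0, -3.3, -130.4]
wrist_force: [-1.0, -0.0, -2.9]
opening: 0.0225
```

```bash
python3 rk.py u2
```

```text
[0.48536003 0.31904151 0.13248803] [-1.01813666 -0.0128111  -2.8797278 ] [-179.98134201   -3.29899049 -130.43609935]
TCP rack [[-127.27833183  104.35663855  105.01906556]]
```

View pics/u2.png

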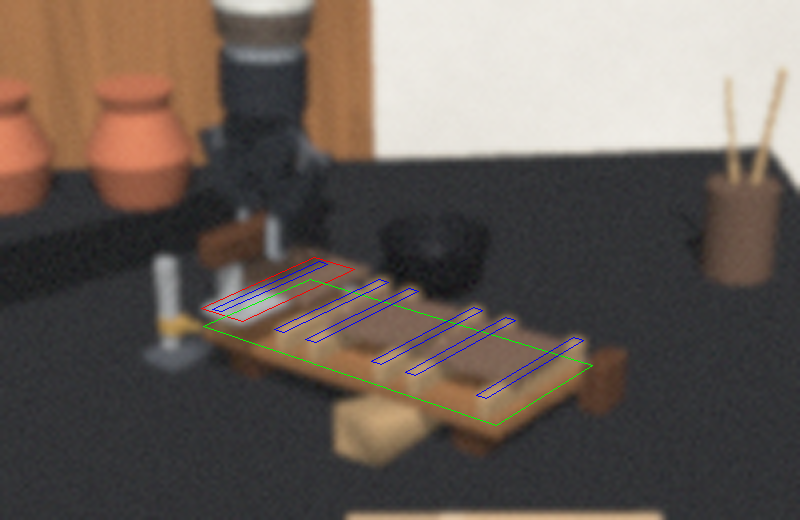

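Request:
apply_moves --pt "-0.1 -0.1 -4 0 0 0 1" --pt "-0.1 -0.1 -4 0 0 0 1" --pt "-0.1 -0.1 -3 0 0 0 1" --pt "-0.1 -0.1 -2 0 0 0 1" --pt "-0.1 -0.1 -2 0 0 0 1" --pt "-0.1 -0.1 -2 0 0 0 1" --pt "-0.1 -0.2 -3 0 0 0 1" --pt "-0.1 -0.2 -4 0 0 0 1" --pt "0 0 0 0 0 0 1" --pt "0 0 0 0 0 0 1"

```text
time: 58.78
ee_pos: [0.4844, 0.318, 0.108]
tcp_rot: [-180.0, -3.3, -130.4]
wrist_force: [-0.1, 0.1, -1.7]
opening: 0.0226
```

Request:
apply_moves --pt "-4 -4.7 0.4 0 0 0 1" --pt "-8 -9.4 0.8 0 0 0 1" --pt "-10 -11.7 0.9 0 0 0 1" --pt "-10 -11.7 0.9 0 0 0 1" --pt "-10 -11.7 0.9 0 0 0 1" --pt "-10 -11.7 0.9 0 0 0 1" --pt "-10 -11.7 0.9 0 0 0 1" --pt "-10 -11.7 0.9 0 0 0 1" --pt "-10 -11.7 0.9 0 0 0 1" --pt "-10 -11.7 0.9 0 0 0 1" --pt "-10 -11.7 0.9 0 0 0 1" --pt "-10 -11.7 20 0 0 0 1" --pt "0 0 40 0 0 0 1"

```text
time: 60.4
ee_pos: [0.3708, 0.1855, 0.1769]
tcp_rot: [180.0, -3.5, -130.5]
wrist_force: [0.3, -0.4, -0.4]
opening: 0.0222
```

```bash
python3 rk.py u3 t
```

```text
[0.37084493 0.18550122 0.17692199] [ 0.31859323 -0.36571873 -0.35816823] [ 179.95104879   -3.48811845 -130.46029508]
TCP rack [[-305.54953151  104.85265629  138.78631004]]
```

View pics/u3.png

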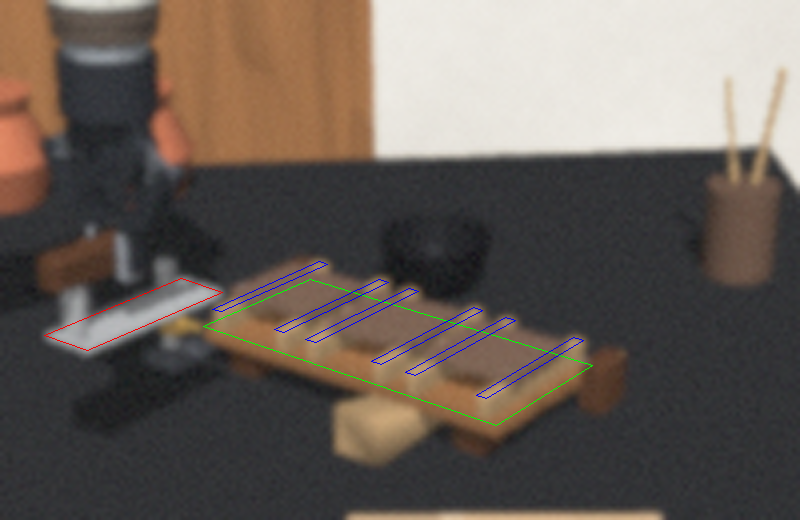

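View pics/u3t.png

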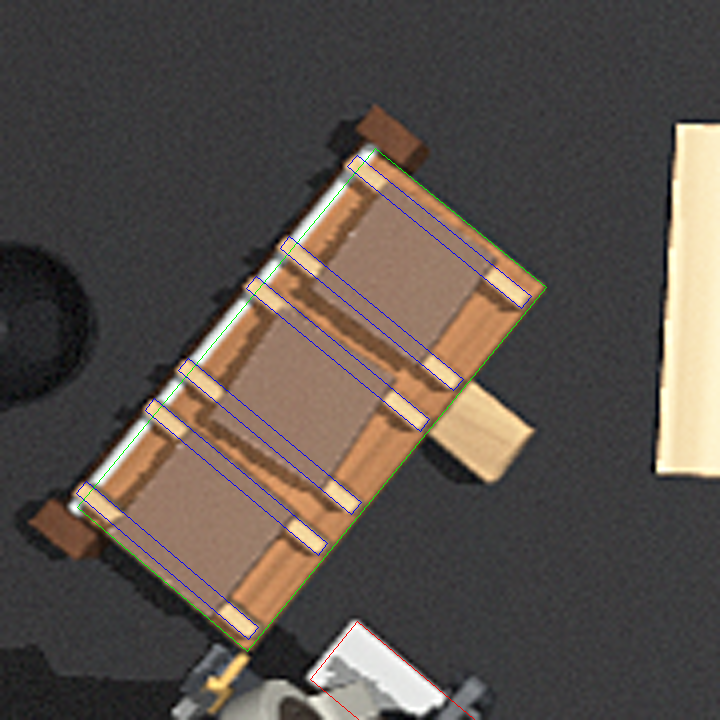

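Request:
apply_moves --pt "0 0 10 2.64 -2.26 0 1" --pt "0 -17 0 0 0 -4.6 1" --pt "10 -20 0 0 0 -4.6 1" --pt "20 -22 0 0 0 -4.6 1" --pt "25 -22 0 0 0 -4.6 1" --pt "26 -22 0 0 0 -4.6 1" --pt "26 -20 0 0 0 -4.6 1" --pt "26 -20 0 0 0 -4.6 1" --pt "26 -20 0 0 0 -4.6 1" --pt "26 -20 0 0 0 -4.6 1" --pt "26 -20 0 0 0 -4.6 1" --pt "26 0 0 0 0 -4.6 1" --pt "29 0 0 0 0 -4.5 1" --pt "0 0 -30 0 0 0 1" --pt "0 0 -30 0 0 0 1" --pt "0 0 -20 0 0 0 1" --pt "0 0 0 0 0 0 1" --pt "0 0 0 0 0 0 1"

```text
time: 62.75
ee_pos: [0.6385, -0.0162, 0.108]
tcp_rot: [-180.0, 0.2, 174.5]
wrist_force: [0.2, -0.3, -1.7]
opening: 0.0228
```

Run:
```python
from ov import *
o=get_obs();print(o['ee_pos'],o['wrist_force'],o['tcp_rot'])
ov(camera("side")[:,:,::-1],"side",235,150,180,140,4,"pics/v1.png",o)
```

```text
[ 0.63854553 -0.01621505  0.10801745] [ 0.1582603  -0.27687379 -1.65113625] [-1.79993243e+02  1.71134024e-01  1.74464292e+02]
```

View pics/v1.png

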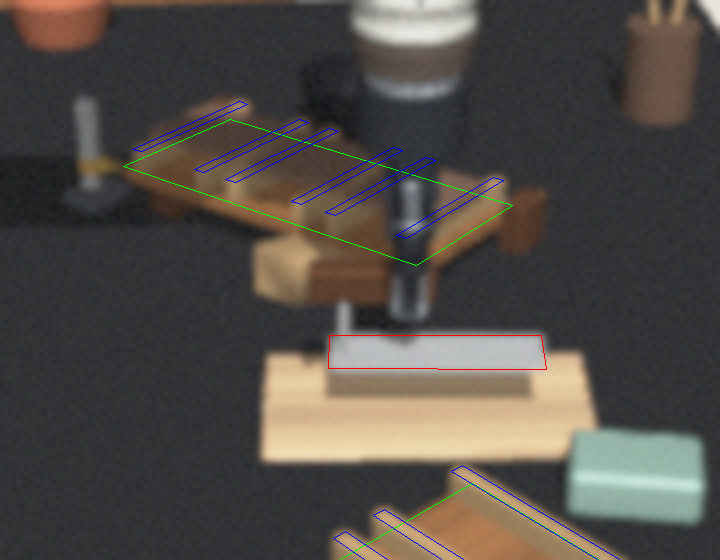

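Lower 42 mm to the board, release, and retreat.

Request:
apply_moves --pt "0 0 -15 0 0 0 1" --pt "0 0 -12 0 0 0 1" --pt "0 0 -8 0 0 0 1" --pt "0 0 -4 0 0 0 1" --pt "0 0 -2 0 0 0 1" --pt "0 0 0 0 0 0 1" --pt "0 0 0 0 0 0 1"

```text
time: 63.68
ee_pos: [0.6386, -0.0161, 0.0666]
tcp_rot: [-180.0, 0.2, 174.5]
wrist_force: [0.2, 0.1, -1.1]
opening: 0.0228
```

Request:
apply_moves --pt "0 0 -0.6 0 0 0 1" --pt "0 0 0 0 0 0 0.8" --pt "0 0 0 0 0 0 0.5" --pt "0 0 0 0 0 0 0.2" --pt "0 0 0 0 0 0 0" --pt "0 0 0 0 0 0 0" --pt "0 0 15 0 0 0 0" --pt "0 0 35 0 0 0 0" --pt "0 0 45 0 0 0 0" --pt "0 0 45 0 0 0 0" --pt "-40 0 15 0 0 0 0" --pt "-55 0 0 0 0 0 0" --pt "-55 0 0 0 0 0 0" --pt "-55 -10 0 0 0 0 0" --pt "-55 -10 0 0 0 0 0" --pt "-55 -10 0 0 0 0 0" --pt "0 0 0 0 0 0 0" --pt "0 0 0 0 0 0 0"

```text
time: 65.92
ee_pos: [0.3239, -0.0462, 0.2217]
tcp_rot: [-180.0, 0.3, 174.4]
wrist_force: [0.2, 0.9, -0.2]
opening: 0.0856
```

```bash
python3 chk.py w1 3.4
python3 - <<'E'
from h import *
t=camera("top")[:,:,::-1].copy(); cv2.imwrite("pics/w1full.png",t)
E
```

```text
66.425 [ 0.3236 -0.0461  0.2204] [-0.9 -0.6 -0.5] [-1.800e+02  1.000e-01  1.745e+02]
free [-1.20469532 -2.61281895  3.68221089  0.5285431 ] 137.6658692542093
pitch 4.502739240886067 rise mm 11.776013554820642 197.46064896005666
```

View pics/w1.png

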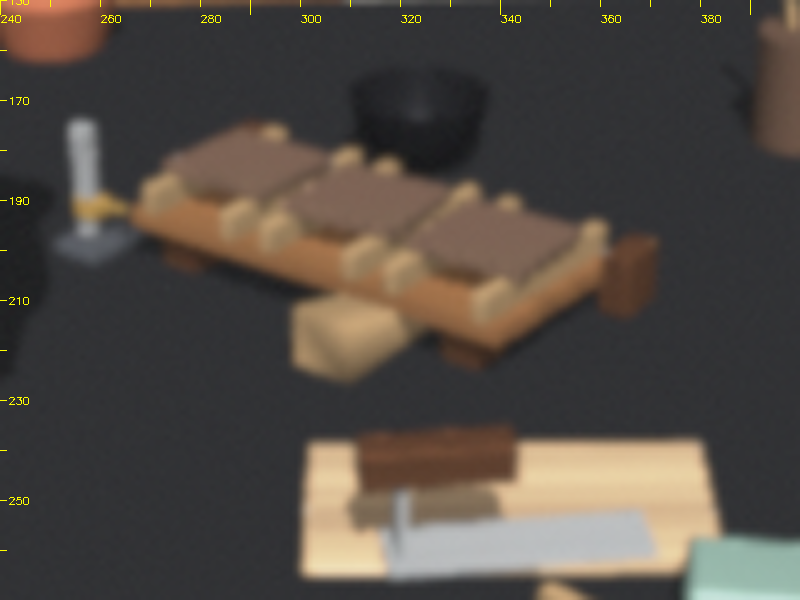

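View pics/w1o.png

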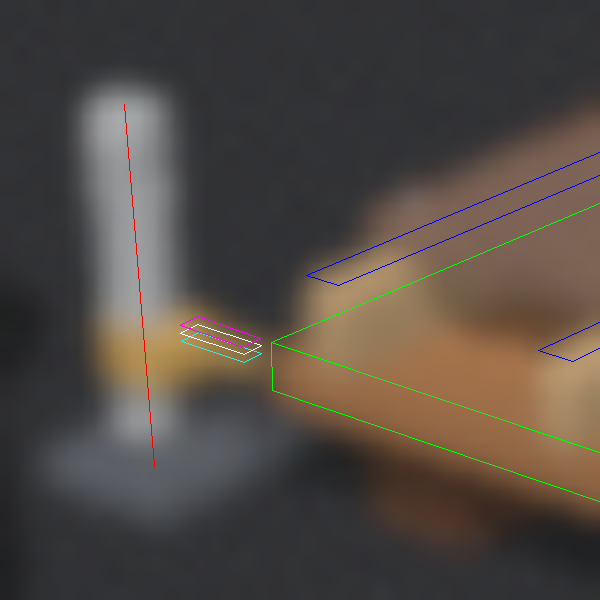

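View pics/w1full.png

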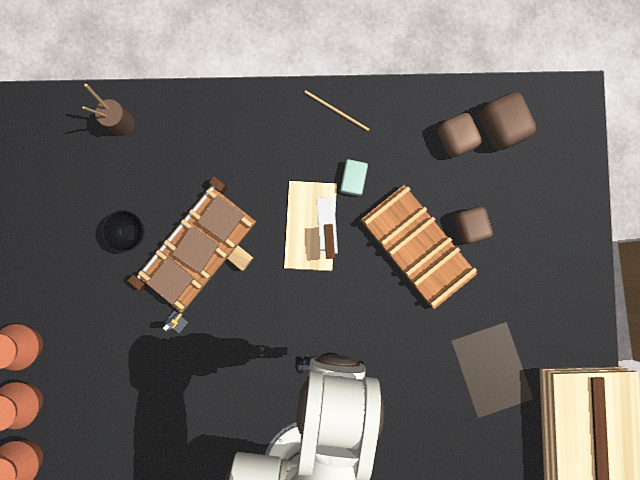

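```bash
cat > strip.py <<'E'
import sys
from loc import *
win=(262,160,110,70)
def cs(a,p,off,ylo,yhi):
    mm=np.zeros((win[3],win[2]),np.uint8)
    P=[(-.165,y,z) for y in(ylo,yhi) for z in(-.005,.012)]+[(-.135,y,.03) for y in(ylo,yhi)]
    q=(proj("side",ap(rackM(3.3),P))-np.array(win[:2])).round().astype(np.int32)
    cv2.fillPoly(mm,[cv2.convexHull(q)],1)
    R,_,_=cost(a,faces(p),win,off,.97,mask=mm>0); return (R**2).mean()
for n in sys.argv[1:]:
    a=np.load(n)
    for rng in((.06,.165),):
        ps=np.arange(2,5,.1); c=[cs(a,p,(.19,-.086),*rng) for p in ps]; i=int(np.argmin(c))
        i=min(max(i,1),len(ps)-2);d=(c[i-1]-c[i+1])/(2*(c[i-1]-2*c[i]+c[i+1])); p=ps[i]+.1*d
        print(n,rng,"pitch",round(p,2),"rise",round(150*np.sin(np.radians(p)),2),round(c[i],1))
E
python3 strip.py sidek3.npy sidek4.npy sidew1.npy
python3 - <<'E'
from h import *
t=cv2.imread("pics/w1full.png"); crop(t,270,150,100,130,5,"pics/w1b.png")
a,b=np.load("sidek4.npy"),np.load("sidew1.npy")
o=np.hstack([cv2.resize(np.clip(x,0,255).astype(np.uint8)[175:235,245:285+25,::-1],None,fx=6,fy=6,interpolation=cv2.INTER_CUBIC) for x in(a,b)])
cv2.imwrite("pics/cmp.png",o)
E
```

```text
sidek3.npy (0.06, 0.165) pitch 3.14 rise 8.22 127.2
sidek4.npy (0.06, 0.165) pitch 3.8 rise 9.95 129.2
sidew1.npy (0.06, 0.165) pitch 3.49 rise 9.12 148.3
```

View pics/w1b.png

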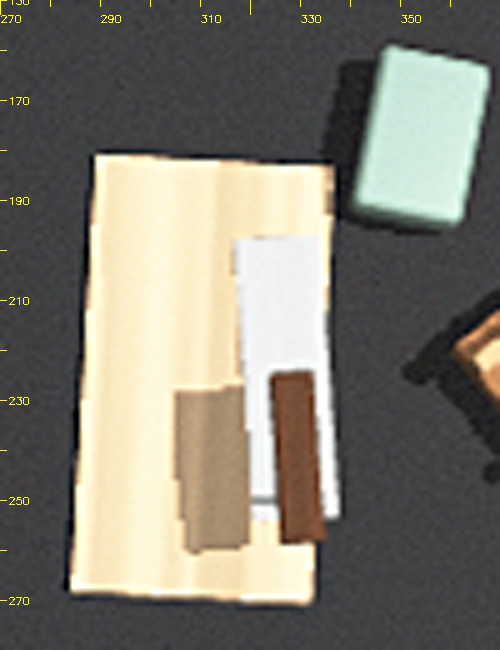

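View pics/cmp.png

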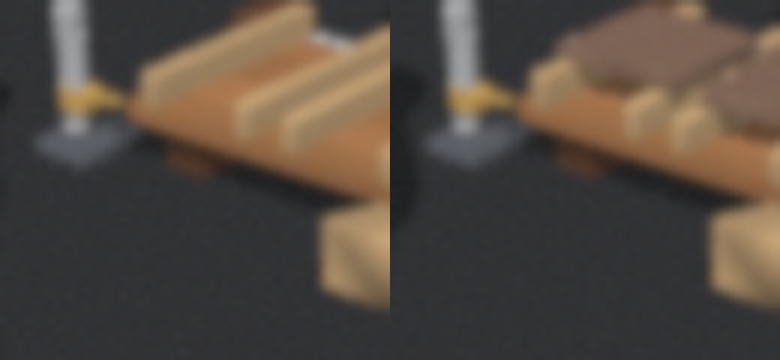

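Run:
```python
from h import *
c=cc((270,150),5); d=cc((240,150),5)
P=[("top",(.125,.023,.003),c(236,240)),("top",(.125,-.023,.003),c(316,236)),("top",(-.03,-.023,.003),c(340,517)),
("top",(.045,.012,.075),c(272,374)),("top",(.045,-.012,.075),c(313,370)),("top",(-.045,-.012,.075),c(324,540)),("top",(-.045,.012,.075),c(283,544)),
("side",(.125,-.023,.003),d(655,557)),("side",(.125,.023,.003),d(642,511)),("side",(-.03,-.023,.003),d(390,581)),("side",(.045,.012,.075),d(516,430)),("side",(-.045,-.012,.075),d(362,489)),("side",(.045,-.012,.075),d(516,478))]
v=fit(flat(.006),P,[.61,-.06,0],"sp")
M=T(v[0],v[1],.006,v[2]); B=np.linalg.inv(T(.6543,-.0152,0,-4.38))
print("blade_mid on board",ap(B,ap(M,(.05,0,0)))*1000)
print("grasp",ap(M,(.0258,0,.06)))
```

```text
sp [ 0.6058 -0.0639  2.715 ]
[[0.1, -0.1], [0.8, -0.5], [0.2, -0.3], [-0.2, -0.7], [0.9, -0.6], [1.2, 0.1], [0.1, -0.0], [0.4, -0.6], [-0.6, -0.3], [-0.8, -1.0], [-1.2, -1.2], [-1.3, -6.1], [0.4, -6.3]]
blade_mid on board [[  4.94278092 -46.11957784   6.        ]]
grasp [[ 0.63153331 -0.06270868  0.066     ]]
```

Request:
apply_moves --pt "44 -2.4 0 0 0 1.2 0" --pt "44 -2.4 0 0 0 1.2 0" --pt "44 -2.4 0 0 0 1.2 0" --pt "44 -2.4 0 0 0 1.2 0" --pt "44 -2.4 0 0 0 1.2 0" --pt "44 -2.4 0 0 0 1.2 0" --pt "44 -2.4 -20 0 0 1 0" --pt "0 0 -20 0 0 0 0" --pt "0 0 0 0 0 0 0" --pt "0 0 0 0 0 0 0"

```text
time: 67.72
ee_pos: [0.6313, -0.063, 0.1818]
tcp_rot: [-180.0, 0.2, -177.3]
wrist_force: [-0.2, 0.0, -0.5]
opening: 0.0852
```

Run:
```python
from h import *
o=get_obs();print(o['ee_pos'],o['tcp_rot'])
s=camera("side")[:,:,::-1].copy();crop(s,240,150,160,120,5,"pics/x1.png")
```

```text
[ 0.63131836 -0.06295129  0.18176305] [-179.97941701    0.18300396 -177.3380814 ]
```

View pics/x1.png

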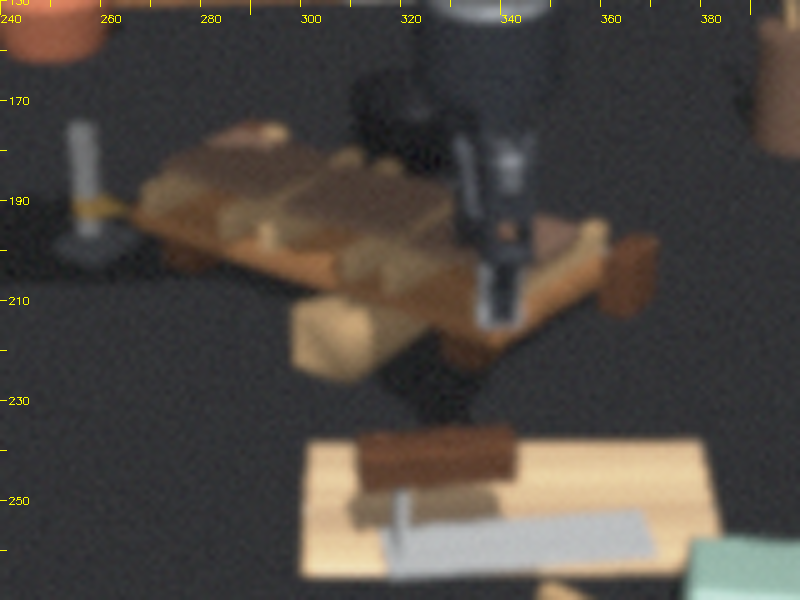

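Request:
apply_moves --pt "0 0 -40 0 0 0 0" --pt "0 0 -40 0 0 0 0" --pt "0 0 -26 0 0 0 0" --pt "0 0 -9.5 0 0 0 0" --pt "0 0 0 0 0 0 0" --pt "0 0 0 0 0 0 0.4" --pt "0 0 0 0 0 0 0.8" --pt "0 0 0 0 0 0 1" --pt "0 0 0 0 0 0 1" --pt "0 0 0 0 0 0 1" --grip_force 80

```text
time: 69.03
ee_pos: [0.6316, -0.063, 0.0656]
tcp_rot: [-180.0, 0.2, -177.3]
wrist_force: [0.2, 0.7, 3.6]
opening: 0.0228
```

Request:
apply_moves --pt "0 0 8 0 0 0 1" --pt "0 0 10 0 0 0 1" --pt "0 15 0 0 0 -2.5 1" --pt "0 16 0 0 0 -2.6 1" --pt "0 15 0 0 0 -2.5 1" --pt "0 0 0 0 0 0 1" --pt "0 0 -8 0 0 0 1" --pt "0 0 -6 0 0 0 1" --pt "0 0 -3 0 0 0 1" --pt "0 0 0 0 0 0 1" --pt "0 0 0 0 0 0 1"

```text
time: 70.4
ee_pos: [0.6314, -0.0171, 0.066]
tcp_rot: [-180.0, 0.1, 175.1]
wrist_force: [0.1, 0.8, -1.1]
opening: 0.0229
```

Request:
apply_moves --pt "0 0 -0.5 0 0 0 1" --pt "0 0 0 0 0 0 0.8" --pt "0 0 0 0 0 0 0.5" --pt "0 0 0 0 0 0 0.2" --pt "0 0 0 0 0 0 0" --pt "0 0 0 0 0 0 0" --pt "0 0 15 0 0 0 0" --pt "0 0 35 0 0 0 0" --pt "0 0 45 0 0 0 0" --pt "0 0 45 0 0 0 0" --pt "-40 0 15 0 0 0 0" --pt "-55 0 0 0 0 0 0" --pt "-55 0 0 0 0 0 0" --pt "-55 -10 0 0 0 0 0" --pt "-55 -10 0 0 0 0 0" --pt "-50 -10 0 0 0 0 0" --pt "0 0 0 0 0 0 0" --pt "0 0 0 0 0 0 0" --pt "0 0 0 0 0 0 0" --pt "0 0 0 0 0 0 0"

```text
time: 72.9
ee_pos: [0.3219, -0.0468, 0.2204]
tcp_rot: [-180.0, 0.1, 175.1]
wrist_force: [0.2, -0.3, -0.3]
opening: 0.0856
```

```bash
python3 chk.py y1 3.4 >/dev/null; python3 strip.py sidek4.npy sidew1.npy sidey1.npy
python3 - <<'E'
from h import *
t=camera("top")[:,:,::-1].copy(); cv2.imwrite("pics/y1full.png",t); crop(t,120,150,230,180,3,"pics/y1t.png"); print(get_obs()['time'])
E
```

```text
sidek4.npy (0.06, 0.165) pitch 3.8 rise 9.95 129.2
sidew1.npy (0.06, 0.165) pitch 3.49 rise 9.12 148.3
sidey1.npy (0.06, 0.165) pitch 3.49 rise 9.12 149.1
73.45
```

View pics/y1t.png

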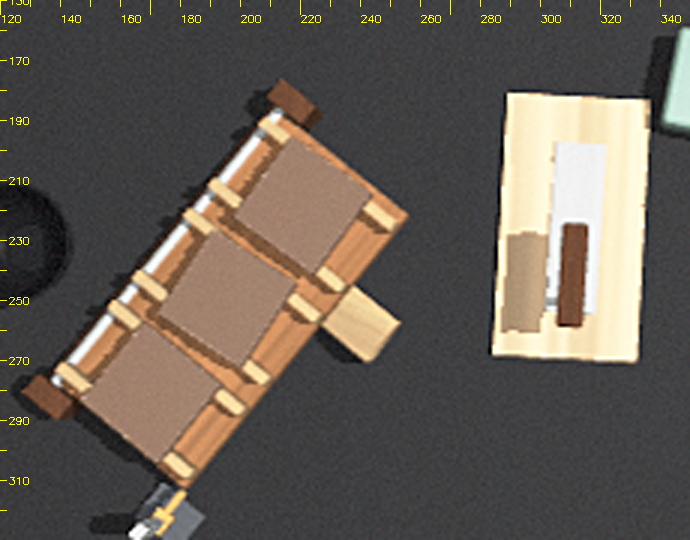

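View pics/y1.png

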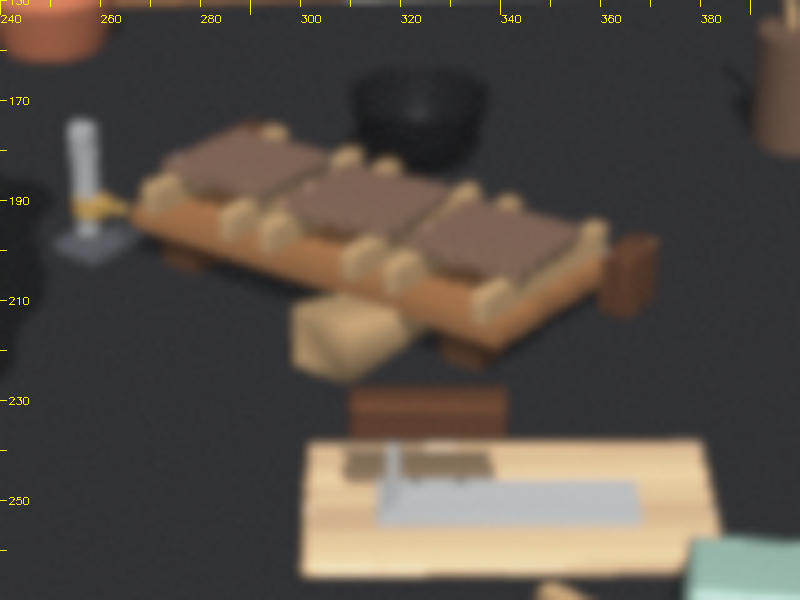

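Run:
```python
from ren import *
t=cv2.imread("pics/y1full.png"); 
crop(t,215,235,45,45,13,"pics/z1.png")
c=cc((120,150),3)
M=np.linalg.inv(rackM(3.5))
for q in ([(215,232),(300,288),(243,368),(157,310)],[(150,330),(224,389),(163,469),(80,400)],[(296,135),(372,193),(309,271),(232,211)]):
    p=np.mean([c(*a) for a in q],0); P=unproj("top",[p],.068); print((ap(M,P)*1000).round(1))
```

```text
[[-81.6   0.6  43.1]]
[[-85.7 105.8  42.8]]
[[ -77.  -104.5   43.4]]
```

View pics/z1.png

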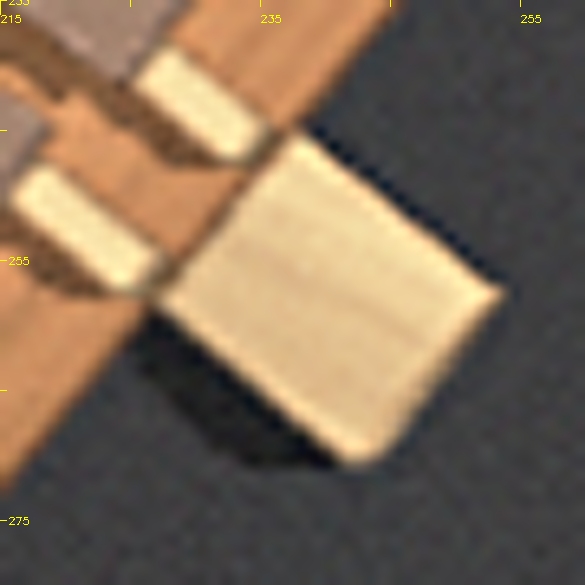

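Run:
```python
from loc import *
a=(np.load("sidey1.npy")*10+np.load("sidew1.npy")*10)/20
np.save("sideyw.npy",a)
over(a,3.53,(.19,-.086),"pics/z2.png",(.0077,.0092,.0107))
im=cv2.imread("pics/z2.png"); cv2.imwrite("pics/z2c.png",cv2.resize(im[270:450,150:400],None,fx=3,fy=3,interpolation=cv2.INTER_CUBIC))
for n in("sideavg0","sidek3","sidek4","sideyw"):
    b=np.load(n+".npy"); d=b[...,0]-b[...,2]
    for col in(262,263,264,265):
        r=np.arange(186,196); w=np.clip(d[186:196,col],0,None); print(n,col,round((r*w).sum()/w.sum(),2),end="; ")
    print()
# predicted centroid for pointer rise h, t
for h in(8,9,10):
  for t in(.003,.004,.005):
    A,k=masks(ptr(h*.001,t,.005,.160),(255,178,20,24),[.19,-.086],.97); w=A[...,1]+.75*A[...,2:].sum(-1)
    print(h,t,[round((np.arange(178,202)*w[:,c-255]).sum()/w[:,c-255].sum(),2) for c in(262,263,264,265)])
```

```text
sideavg0 262 190.62; sideavg0 263 190.91; sideavg0 264 191.15; sideavg0 265 191.96; 
sidek3 262 190.61; sidek3 263 190.92; sidek3 264 191.19; sidek3 265 191.75; 
sidek4 262 190.6; sidek4 263 190.91; sidek4 264 191.16; sidek4 265 191.63; 
sideyw 262 190.62; sideyw 263 190.91; sideyw 264 191.18; sideyw 265 191.64; 
8 0.003 [np.float64(190.57), np.float64(190.83), np.float64(191.04), np.float64(191.15)]
8 0.004 [np.float64(190.67), np.float64(190.95), np.float64(191.16), np.float64(191.28)]
8 0.005 [np.float64(190.79), np.float64(191.07), np.float64(191.28), np.float64(191.4)]
9 0.003 [np.float64(190.32), np.float64(190.59), np.float64(190.78), np.float64(190.88)]
9 0.004 [np.float64(190.43), np.float64(190.7), np.float64(190.91), np.float64(191.03)]
9 0.005 [np.float64(190.54), np.float64(190.82), np.float64(191.03), np.float64(191.15)]
10 0.003 [np.float64(190.07), np.float64(190.34), np.float64(190.53), np.float64(190.63)]
10 0.004 [np.float64(190.19), np.float64(190.45), np.float64(190.65), np.float64(190.75)]
10 0.005 [np.float64(190.3), np.float64(190.57), np.float64(190.78), np.float64(190.9)]
```

View pics/z2c.png

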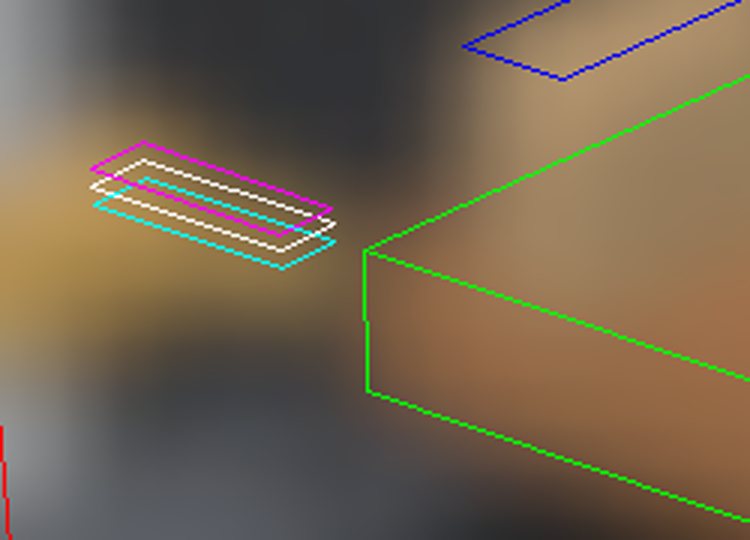

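Run:
```python
from loc import *
b=(12*np.load("sideavg0.npy")+10*np.load("sidek3.npy")+10*np.load("sidek4.npy")+20*np.load("sideyw.npy"))/52
win=(255,178,20,24)
D=(b[...,0]-b[...,2])[178:202,255:275]
rows=slice(5,19)
for cols in(slice(7,10),slice(6,10)):
 for blur in(.9,1.0):
  for ratio in(.5,.7,.85,1.0):
   best=[]
   for t in np.arange(.002,.0085,.001):
    for h in np.arange(6,11.1,.25):
     for w1 in(.003,.004,.005,.006):
      A,k=masks(ptr(h*.001,t,w1,.160),win,[.19,-.086],blur)
      m=(A[...,1]+ratio*A[...,2:].sum(-1))[rows,cols]
      yy=np.tile((np.arange(14)>8)[:,None]*1.,(1,m.shape[1]))
      X=np.stack([m.ravel(),np.ones(m.size),yy.ravel()],-1); I=D[rows,cols].ravel()
      C,*_=np.linalg.lstsq(X,I,rcond=None); best.append((((I-X@C)**2).mean(),t*1000,h,w1*1000,C.round(0).tolist()))
   best.sort(key=lambda x:x[0]); print(blur,ratio,[ (round(float(x[0]),1),*map(float,x[1:4]),x[4]) for x in best[:2]])
```

```text
0.9 0.5 [(11.1, 8.0, 9.25, 5.0, [138.0, -3.0, -2.0]), (11.1, 8.0, 9.25, 4.0, [141.0, -3.0, -2.0])]
0.9 0.7 [(5.6, 8.0, 9.75, 6.0, [111.0, -3.0, -2.0]), (6.0, 8.0, 9.5, 6.0, [110.0, -3.0, -2.0])]
0.9 0.85 [(4.4, 8.0, 10.25, 6.0, [99.0, -4.0, -2.0]), (4.5, 8.0, 10.0, 6.0, [98.0, -4.0, -2.0])]
0.9 1.0 [(3.6, 8.0, 10.25, 6.0, [89.0, -3.0, -3.0]), (3.6, 8.0, 10.0, 6.0, [89.0, -3.0, -3.0])]
1.0 0.5 [(8.5, 8.0, 9.25, 4.0, [149.0, -3.0, -3.0]), (8.7, 8.0, 9.0, 4.0, [148.0, -3.0, -3.0])]
1.0 0.7 [(5.2, 8.0, 9.75, 5.0, [121.0, -3.0, -3.0]), (5.4, 8.0, 9.5, 5.0, [119.0, -3.0, -3.0])]
1.0 0.85 [(4.0, 8.0, 9.75, 6.0, [104.0, -3.0, -5.0]), (4.0, 8.0, 9.5, 6.0, [103.0, -3.0, -5.0])]
1.0 1.0 [(3.1, 8.0, 10.25, 6.0, [93.0, -4.0, -3.0]), (3.1, 8.0, 10.0, 6.0, [93.0, -4.0, -3.0])]
0.9 0.5 [(34.2, 8.0, 8.75, 6.0, [137.0, -2.0, -3.0]), (34.3, 8.0, 9.25, 6.0, [137.0, -3.0, -0.0])]
0.9 0.7 [(28.1, 8.0, 9.75, 6.0, [116.0, -3.0, -2.0]), (28.9, 8.0, 9.5, 6.0, [115.0, -3.0, -1.0])]
0.9 0.85 [(27.9, 8.0, 10.25, 6.0, [104.0, -3.0, -1.0]), (28.2, 8.0, 9.75, 6.0, [103.0, -2.0, -4.0])]
0.9 1.0 [(28.5, 8.0, 10.25, 6.0, [93.0, -2.0, -2.0]), (28.7, 8.0, 10.0, 6.0, [93.0, -2.0, -2.0])]
1.0 0.5 [(29.5, 8.0, 8.75, 6.0, [145.0, -2.0, -4.0]), (30.0, 8.0, 9.25, 6.0, [145.0, -3.0, -1.0])]
1.0 0.7 [(25.4, 8.0, 9.75, 6.0, [122.0, -3.0, -2.0]), (26.0, 8.0, 9.5, 6.0, [120.0, -3.0, -2.0])]
1.0 0.85 [(25.3, 8.0, 9.75, 6.0, [109.0, -2.0, -4.0]), (25.4, 8.0, 10.25, 6.0, [109.0, -4.0, -1.0])]
1.0 1.0 [(25.4, 8.0, 10.25, 6.0, [98.0, -3.0, -3.0]), (25.6, 8.0, 10.0, 6.0, [98.0, -3.0, -3.0])]
```

Run:
```python
from workcell import *
print(job_done(), get_obs()['time'])
```

```text
the job is handed in; nothing more can be done
the job is handed in; nothing more can be done
```

The job is handed in at about 73.5 s. All three tiles are on the rack, the wedge is holding it up, and the spatula is back on its board. The one thing I could not pin down closely is how exactly the rack edge meets the pointer.

- **Wedge and level:** I slid the wedge thin end first under the front edge at rack y of about -52 mm. At the end the picture fit puts the edge about 9.1 mm above where it started, and the push distance gives about 9.4 mm. An earlier picture of the same wedge position gave 9.0 or 9.95 mm, depending on the image area fitted. The pointer's height came out between about 8 and 10 mm because its thickness is not known and the side picture is blurred. So "level" holds only to about ±1 mm. The rack reading was the same in two checks, a few seconds apart, after the tiles were on.
- **Tiles:** Each tile went across the two rails of its own bay using only the spatula, and none was dropped or touched by the gripper. Their centres measure about (-77, -104), (-82, 1) and (-86, 106) mm in rack x and y, about 20 mm or more inside the front and back edges.
- **Spatula:** After I first put it down, it had been knocked about 46 mm to the side, partly over the board's edge. I picked it up again and laid it flat near the board's centre; the last pictures show it there.
- **Bystanders:** The last pictures show the pointer where it was, and the arm never went near the bowl, sponge or clay block.

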